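Gang up nameplate blanks on the engraver bed

TASK

Change the engraver over to its next batch: lay the finished nameplates from the bed flat on the felt pad, scrape all the brass offcuts off the bed into the swarf trough with the scraper block, never touching them with the fingers, and put the scraper back on the counter clear of the engraver and the pad. Once the bed is clear, lay all the blank nameplates in one row on it, each with one of its 40 mm ends against the fence. Only then lay the straightedge on the bed, centred on its length, and push it up flush against the front ends of the whole row, so that every blank sits square between it and the fence; leave it there and do not disturb the other things on the counter.

Things in the scene. Friction and masses are not known exactly. Their poses are not given: they have to be found in the camera images.
- bed: The flat-bed engraver, fixed to the counter; its place and yaw vary. Origin on the counter under the middle of its aluminium bed, 170 mm (own x) by 300 mm (own y), flat (the slots are only marks), top 25 mm above the counter. A fence closes its far (own +x) edge, a trough its own -y end; near edge (own x -85 mm) and own +y end (+150 mm) are open.
- fence (a point): Middle of the steel fence's working face, at bed height, on own x = +70 mm of the bed. The face looks to own -x, runs the whole 300 mm of the bed's length (own y), rises 14 mm above the bed; the fence is 15 mm thick. Behind it the parked engraving head on its column fills own x +165 to +225, own y +135 to +285 mm of the bed, up to 265 mm high.
- trough (a point): Middle of the swarf trough's floor: an open sheet-metal channel along the bed's own -y end, from own y -150 to -230 mm, own x -85 to +85 mm. Floor 4 mm above the counter, 21 mm below the bed; outer wall 25 mm, end walls 28 mm high (from the counter).
- chip0: one of up to five brass offcuts, blocks 16 x 12 x 8 mm, 12 g, lying loose on the bed; origin at the centre of the underside. Absent ones read None.
- chip1: one of up to five brass offcuts, blocks 14 x 14 x 8 mm, 12 g, lying loose on the bed; origin at the centre of the underside. Absent ones read None.
- chip2: one of up to five brass offcuts, blocks 20 x 10 x 8 mm, 12 g, lying loose on the bed; origin at the centre of the underside. Absent ones read None.
- chip3: one of up to five brass offcuts, blocks 17 x 13 x 8 mm, 12 g, lying loose on the bed; origin at the centre of the underside. Absent ones read None.
- chip4: one of up to five brass offcuts, blocks 13 x 15 x 8 mm, 12 g, lying loose on the bed; origin at the centre of the underside. Absent ones read None.
- plate0: one of up to four plain brass nameplate blanks, 50 mm (own x) x 40 mm (own y) x 8 mm, 135 g, lying flat on the counter left of the engraver at any of four places; both faces alike, either may lie up. Origin in the middle of the plate, 4 mm above what it lies on. Absent ones read None.
- plate1: one of up to four plain brass nameplate blanks, 50 mm (own x) x 40 mm (own y) x 8 mm, 135 g, lying flat on the counter left of the engraver at any of four places; both faces alike, either may lie up. Origin in the middle of the plate, 4 mm above what it lies on. Absent ones read None.
- plate2: one of up to four plain brass nameplate blanks, 50 mm (own x) x 40 mm (own y) x 8 mm, 135 g, lying flat on the counter left of the engraver at any of four places; both faces alike, either may lie up. Origin in the middle of the plate, 4 mm above what it lies on. Absent ones read None.
- plate3: one of up to four plain brass nameplate blanks, 50 mm (own x) x 40 mm (own y) x 8 mm, 135 g, lying flat on the counter left of the engraver at any of four places; both faces alike, either may lie up. Origin in the middle of the plate, 4 mm above what it lies on. Absent ones read None.
- done0: one of up to two finished nameplates, 50 mm (own x) x 40 mm (own y) x 8 mm like the blanks, 130 g, but with a dark engraved border and a circle; at the start lying flat on the bed, an end near the fence. Origin in the middle of the plate. Absent ones read None.
- done1: one of up to two finished nameplates, 50 mm (own x) x 40 mm (own y) x 8 mm like the blanks, 130 g, but with a dark engraved border and a circle; at the start lying flat on the bed, an end near the fence. Origin in the middle of the plate. Absent ones read None.
- pad: Blue felt pad fixed on the counter, right of the middle and nearer than the engraver, flat, without rim: 130 mm (own x) x 110 mm (own y), 4 mm thick. Origin at the centre of its underside.
- scraper: Scraper block with a rubber foot, 160 g, standing on the counter in front of the engraver. Foot 24 mm (own x) x 120 mm (own y) x 20 mm high; on it an upright black grip 22 mm (own x) x 60 mm (own y), from 20 to 61 mm above the underside. Origin at the centre of the underside.
- straightedge: Aluminium straightedge, 380 g, lying on the counter right of the engraver: flat base 32 mm (own x) x 300 mm (own y) x 8 mm with a raised grip rib along the middle of its top, 14 mm (own x) x 260 mm (own y), from 8 to 32 mm above the underside. The same either way round. Origin at the centre of the underside.
- padlock: bystander: brass padlock, 46 x 50 x 20 mm with its shackle, left of the blanks
- cylinder: bystander: brass lock cylinder, 60 mm long, 33 mm high, among the blanks
- screwdriver: bystander: screwdriver lying between the blanks and the robot, left of its base
Not all that is in view belongs to the job. Leave any pink look-alike of the done1 alone.

How it is judged:
By the outcome, as a careful person would: the job done as asked, in the order asked, and still so for the second after the job is handed in, with the robot touching nothing.
Of done0, done1 only 1 to 2 are there at a start; the rules pass over those that are not, and their reading is None.
Of chip0, chip1, chip2, chip3, chip4 only 3 to 5 are there at a start; the rules pass over those that are not, and their reading is None.
Of plate0, plate1, plate2, plate3 only 3 to 4 are there at a start; the rules pass over those that are not, and their reading is None.
At some moment in a run one of plate0, plate1, plate2, plate3, straightedge may be knocked a few centimetres aside while the robot is not near it.
Once in a run the grip may slacken for a moment while it holds something.
It also fails if it takes over 210 s, if anything falls off the work surface, if the arm or the gripper's body presses on something with over 40 N, if the wrist force passes 120 N, or if a joint passes its speed limit or range.

ROBOT

A 6-joint arm with a two-finger parallel gripper is mounted at the origin on the work surface. World frame = base frame: x ahead of the robot, y to its left, z up, the work surface at z = 0. Lengths are in m, angles in rad, forces in N, time in s.
With the tool pointing down it reaches from about 0.35 to 0.8 m from the base axis. Payload 7.3 kg.
Tool frame: the origin (TCP) lies on the centre line of the jaws, within the pads' length; the fingertips stand 8 mm ahead of it and the grasp point (between the pads) lies 11 mm behind it; z points along the fingers, y is the line along which they close (so a half turn about z gives the same grasp; the last joint's range is limited). The gripper opens to 85 mm and grips with 20 to 120 N. Pads are 22 mm wide; open, the fingers measure 114 mm over their backs; the gripper's body (76 mm by 85 mm) begins 54 mm behind the grasp point. The pads swing forward as they close: fully open they stand 13 mm farther back than shut.
Start: joints at [-0.146, 0.342, 1.524, -0, 1.275, -0.146], TCP at [0.525, 0, 0.239] pointing down, gripper open.
Joint ranges: [-2.53, 2.53], [-0.77, 2.02], [0.04, 2.7], [-1, 4.14], [0.28, 2.66], [-3.11, 3.11]. Speed limits (rad/s): [2.57, 2.57, 3.14, 3.14, 3.14, 3.14].

INTERFACE

Orientations are given as a rotation vector (axis times angle).
In Python, from station import bot gives the robot as it stands. The module is installed in compiled form; this text tells all that it offers.
- The arm moves only by the tool jog_arm, never from a script. Its argument "increments" is a list of rows, each an object with "travel": the shift along the tool's x, y, z as a fraction of full scale, a list of three; "turn": the turn, a rotation vector about the tool's x, y, z as a fraction of full scale, a list of three; "jaw": the opening, from -1 (shut) to 1 (fully open). A call has 1 to 10 rows; each row is the pose to reach, as a shift and turn from the pose commanded when the call began, along the tool's axes at that moment; what a row does not reach only later rows make up. Full scale, the value 1, is 8 cm for a shift and 30 degrees for a turn. A row lasts 1/8 s, in which the tool goes at most 62.5 mm and 10.7 degrees, less where a joint would pass 70% of its speed; a pose out of reach is approached as far as the arm can. A call with a number of a shift or a turn outside -1 to 1 is refused whole. A call with a gripper value outside its range is refused whole. The fingers move at their own pace and stop on an object; "newtons" is the grip in N (left out, the last holds). Time passes only in rows, so rows that repeat a pose let the fingers close. It gives the time, the measured TCP pose, the force, the opening and the grip force at its end, in the units of the state.
- bot.observe(): the state, without advancing time (a new reading comes with each control period).
- bot.camera(name): name is "scene" or "side" or "wrist"; returns (picture, depth): 420x560x3 uint8, red, green, blue; 420x560 float32, m along the optical axis (not along the pixel's ray), 0 where there is no reading.
- bot.camera_params(name): a dict with "fx", "fy", "cx", "cy" (pixels), "T" (4x4, takes a point from camera to world coordinates). Camera axes: x right, y down, z forward; pixel columns grow to the right and rows downward; lengths in m; the calibration is good to about 2 mm. The wrist camera is an equidistant fisheye: a pixel r from the principal point sees the ray r / f radians off the axis. A picture is of the moment at which its call begins: read the wrist's pose just before it. camera_params takes no time and is no camera call; for the wrist camera it gives the pose at the moment of the call.
- bot.sign_off(): hands the job in; it is judged then, once.
The state is a dict: "time": time; "joint_pos": joint angles; "dq": joint speeds; "joint_efforts": joint torques, N m; "tool_pos": TCP position; "eef_rot": TCP orientation; "wrist_force": force on the tool from outside, world axes, zero at the start; "torque": the same for the moment, N m; "gripper_width": finger opening in m; "gripper_force": force on a finger pad.
Only numpy, scipy, OpenCV 4.12 (cv2) and the standard library are available. Lean on these libraries where they do the work, as an engineer would, in place of code of your own. Each camera call takes 0.05 s, during which the arm holds its last target. There are 200 camera calls.

## Working session

There is one attempt and no reset: what is moved stays moved. The work goes in short steps, Python scripts to look and compute and a tool call to move; the robot and the scene stay as the last step left them, time stands still between calls to the robot, and variables do not carry over. Pictures are saved under pics/ and viewed, at most 14 in all, crops included, and the job is handed in when it is done.

Besides the shell and the picture viewer there is one more tool, called after ">>>" as name(argument=value, ...) on one line, values as JSON. jog_arm: Moves the arm, as the interface text tells. Shift numbers are shares of 8 cm and turn numbers shares of 30 degrees, none past 1 either way. Its arguments: {"type":"object","properties":{"increments":{"type":"array","items":{"type":"object","properties":{"travel":{"type":"array","items":{"type":"number","minimum":-1,"maximum":1}},"turn":{"type":"array","items":{"type":"number","minimum":-1,"maximum":1}},"jaw":{"type":"number"}}}},"newtons":{"type":"number"}},"required":["increments"]}

```bash
mkdir -p pics
cat > h.py <<'E'
import numpy as np, cv2
from station import bot
from scipy.spatial.transform import Rotation as R
def snap(n,fn=None):
    p=bot.camera_params(n); im,d=bot.camera(n)
    if fn: cv2.imwrite('pics/'+fn,im[:,:,::-1])
    return im,d,p
def cloud(d,p):
    v,u=np.mgrid[0:d.shape[0],0:d.shape[1]]
    c=np.stack([(u-p['cx'])/p['fx']*d,(v-p['cy'])/p['fy']*d,d],-1)
    return c@p['T'][:3,:3].T+p['T'][:3,3]
def onplane(px,p,z):
    px=np.atleast_2d(np.array(px,float))
    r=np.c_[(px[:,0]-p['cx'])/p['fx'],(px[:,1]-p['cy'])/p['fy'],np.ones(len(px))]@p['T'][:3,:3].T
    o=p['T'][:3,3]
    return o+r*((z-o[2])/r[:,2])[:,None]
E
python3 - <<'E'
from h import *
for n in ['scene','side','wrist']:
    im,d,p=snap(n,n+'0.png'); print(n,p)
    np.savez('/tmp/'+n+'.npz',im=im,d=d,T=p['T'])
print(bot.observe())
E
```

```text
scene {'fx': 509.11545232814524, 'fy': 509.11545232814524, 'cx': 275.4577050070495, 'cy': 213.54627202483135, 'T': array([[-0.32874929,  0.69938079, -0.63465771,  1.34194304],
       [ 0.94437449,  0.24983452, -0.21386801,  0.29990558],
       [ 0.00898423, -0.66966351, -0.74261031,  1.05096825],
       [ 0.        ,  0.        ,  0.        ,  1.        ]])}
side {'fx': 456.45217091604115, 'fy': 456.45217091604115, 'cx': 274.86442521773563, 'cy': 210.75141895572563, 'T': array([[-9.87958118e-01, -1.02140929e-01,  1.16215262e-01,
         3.44355656e-01],
       [-1.54721181e-01,  6.50578858e-01, -7.43510931e-01,
         8.54183326e-01],
       [ 3.35704673e-04, -7.52538623e-01, -6.58548030e-01,
         8.11450713e-01],
       [ 0.00000000e+00,  0.00000000e+00,  0.00000000e+00,
         1.00000000e+00]])}
wrist {'fx': 325.19226210127806, 'fy': 325.19226210127806, 'cx': 282.4477328517767, 'cy': 205.88526736429048, 'T': array([[ 9.99997224e-01, -7.53594991e-04, -2.23266219e-03,
         5.25776277e-01],
       [-1.35013626e-03, -9.59776026e-01, -2.80763526e-01,
         7.10898211e-02
[... 200 characters left out ...]
': array([-1.46000678e-01,  3.42580139e-01,  1.52478347e+00, -6.94377614e-05,
        1.27540543e+00, -1.45997558e-01]), 'dq': array([-3.35798872e-04, -2.37128443e-03, -9.58436976e-04, -9.37663785e-05,
        5.91432646e-04,  1.07641151e-03]), 'joint_efforts': array([ 1.24654900e-03, -4.33907533e+01, -2.46148127e+01, -9.02174702e-05,
        5.71925848e-03,  3.60333468e-05]), 'tool_pos': array([5.24710953e-01, 4.38934028e-05, 2.38781471e-01]), 'eef_rot': array([-2.22078280e+00, -2.22082085e+00,  1.18602812e-03]), 'wrist_force': array([-0.32523774,  0.39862857,  0.63930408]), 'torque': array([-0.04314409, -0.01160654, -0.02473667]), 'gripper_force': 0.0, 'gripper_width': 0.08543898078063737}
```

View pics/scene0.png

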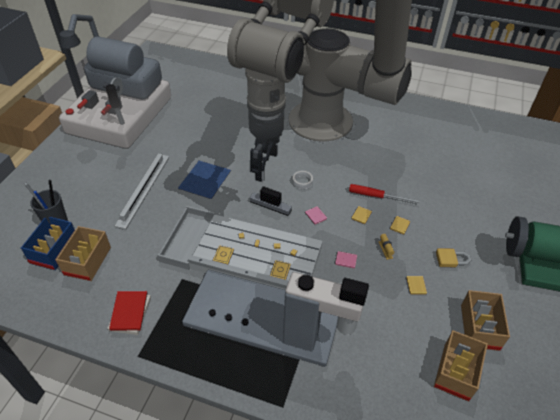

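View pics/side0.png

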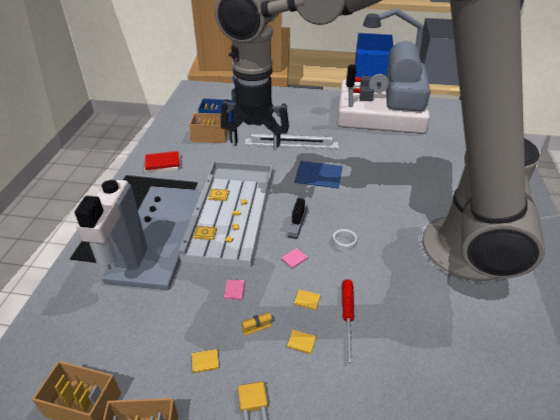

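View pics/wrist0.png

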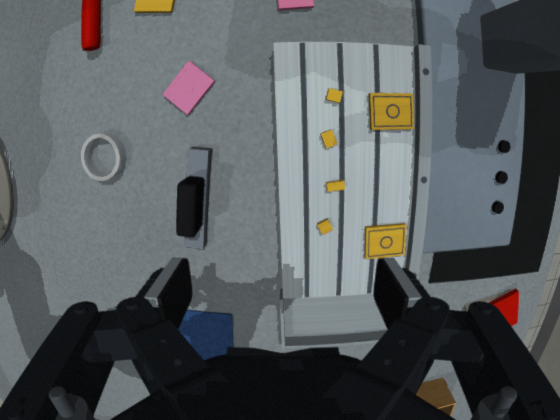

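The scene, side and wrist pictures show the following:
- **Finished plates:** two on the bed, at wrist (391,111) and (385,241). They have a border and a circle.
- **Chips:** four, at wrist (334,95), (328,138), (335,186), (325,227).
- **Blanks:** three plain yellow plates, at side (307,299), (302,341), (205,360).
- **Look-alikes:** two pink plates at side (294,257) and (234,289), the padlock at side (253,395) with a shackle, and the cylinder at side (257,323). None of these is to be touched.
- **Other items:** scraper at wrist (195,200), pad at wrist (208,332), straightedge at scene (143,190).

Next I measure them.

```bash
cat >> h.py <<'E'
def wplane(px,p,z):
    px=np.atleast_2d(np.array(px,float))
    a=(px[:,0]-p['cx'])/p['fx']; b=(px[:,1]-p['cy'])/p['fy']; t=np.hypot(a,b)+1e-9
    r=np.c_[a/t*np.sin(t),b/t*np.sin(t),np.cos(t)]@p['T'][:3,:3].T
    o=p['T'][:3,3]
    return o+r*((z-o[2])/r[:,2])[:,None]
def proj(n): return wplane if n=='wrist' else onplane
def rects(m,n,p,z,amin=25):
    out=[]
    for c in cv2.findContours(m.astype(np.uint8),cv2.RETR_EXTERNAL,cv2.CHAIN_APPROX_NONE)[0]:
        if cv2.contourArea(c)<amin: continue
        w=proj(n)(c[:,0],p,z)[:,:2]
        (x,y),(a,b),t=cv2.minAreaRect((w*1000).astype(np.float32))
        if b>a: a,b,t=b,a,t+90
        u,v=c[:,0].mean(0); t=(t+90)%180-90
        out.append((x/1000,y/1000,a,b,t,int(u),int(v)))
    return out
def hsv(im): return cv2.cvtColor(im,cv2.COLOR_RGB2HSV)
def yellow(im):
    h=hsv(im); return (h[...,0]>15)&(h[...,0]<32)&(h[...,1]>140)&(h[...,2]>100)
def show(l):
    for r in l: print('  x%.4f y%.4f  %.1fx%.1f ang%.1f px(%d,%d)'%r)
E
python3 - <<'E'
from h import *
for n in ['scene','side','wrist']:
    f=np.load('/tmp/'+n+'.npz'); im=f['im']; p=bot.camera_params(n); p['T']=f['T']
    h=hsv(im)
    for z in ([.033,.008] if n!='wrist' else [.033,.008]):
        print(n,'yellow z',z); show([r for r in rects(yellow(im),n,p,z) if r[0]<0.95 and r[0]>0.2])
    print(n,'pad'); show(rects((h[...,0]>100)&(h[...,0]<125)&(h[...,1]>110)&(h[...,2]>40),n,p,.004,300))
    print(n,'pink'); show(rects((h[...,0]>155)&(h[...,0]<176)&(h[...,1]>70)&(h[...,2]>100),n,p,.008,80))
    print(n,'black'); show([r for r in rects((h[...,2]<30),n,p,.061,60) if r[2]<120])
    if n=='wrist':continue
    P=cloud(f['d'],p); 
    for lo,hi,nm in [(.020,.030,'bed'),(.035,.044,'fence'),(.052,.07,'grip'),(.026,.037,'rib')]:
        m=(P[...,2]>lo)&(P[...,2]<hi)&(f['d']>0)
        print(n,nm); show([r for r in rects(cv2.morphologyEx(m.astype(np.uint8),cv2.MORPH_OPEN,np.ones((3,3))),n,p,(lo+hi)/2,60) if .2<r[0]<1 and abs(r[1])<.6])
E
```

```text
scene yellow z 0.033
  x0.7478 y0.5217  73.3x30.7 ang-18.4 px(459,365)
  x0.7601 y-0.4045  51.3x34.8 ang63.1 px(81,252)
  x0.7744 y-0.5136  39.3x25.1 ang89.0 px(41,246)
  x0.7180 y-0.3999  42.7x18.0 ang39.7 px(92,241)
  x0.7244 y-0.5109  47.8x22.7 ang52.9 px(55,231)
scene yellow z 0.008
  x0.7332 y0.5272  75.1x31.4 ang-18.4 px(459,365)
  x0.7458 y-0.4218  52.6x35.6 ang63.1 px(81,252)
  x0.7605 y-0.5336  40.3x25.7 ang89.0 px(41,246)
  x0.7027 y-0.4171  43.7x18.4 ang39.7 px(92,241)
  x0.7092 y-0.5308  48.9x23.2 ang52.9 px(55,231)
scene pad
  x0.7365 y-0.5279  152.3x123.1 ang4.6 px(48,240)
  x0.3865 y-0.2443  126.5x106.1 ang-2.9 px(204,179)
scene pink
  x0.5388 y0.2205  49.8x43.1 ang-84.6 px(345,259)
  x0.4182 y0.1056  51.6x40.8 ang49.9 px(315,215)
scene black
  x1.0455 y-0.3983  62.5x11.2 ang64.9 px(5,346)
  x0.6627 y0.2628  58.6x57.7 ang2.1 px(353,291)
  x0.6768 y0.1521  36.9x30.5 ang17.4 px(305,282)
  x0.4407 y-0.0198  67.4x44.5 ang82.6 px(270,196)
  x0.3419 y-0.0963  113.9x31.2 ang21.0 px(255,165)
scene bed
  x0.8617 y-0.2185  101.2x70.6 ang20.0 px(127,309)
  x0.7634 y0.0779  337.7x
[... 3508 characters left out ...]
20  53.3x44.0 ang4.7 px(390,242)
  x0.5755 y-0.0618  14.4x13.5 ang-62.1 px(324,226)
  x0.5864 y-0.0109  20.3x11.0 ang6.1 px(335,185)
  x0.5770 y0.0431  17.8x12.9 ang-67.3 px(328,138)
  x0.6512 y0.0779  52.9x41.7 ang4.1 px(391,110)
  x0.5825 y0.0927  15.8x13.4 ang-13.4 px(334,95)
  x0.3721 y0.2108  49.7x14.8 ang-9.8 px(153,5)
wrist pad
  x0.4113 y-0.2371  93.9x81.7 ang87.3 px(208,331)
wrist pink
  x0.4174 y0.1046  50.2x40.0 ang49.2 px(188,87)
  x0.5399 y0.1992  39.3x10.2 ang0.9 px(294,3)
wrist black
  x0.7778 y-0.0220  16.4x11.8 ang-20.0 px(497,207)
  x0.4291 y-0.0216  64.8x27.4 ang83.7 px(189,206)
  x0.7771 y0.0141  16.3x11.8 ang1.7 px(500,176)
  x0.7758 y0.0501  17.3x11.5 ang4.0 px(503,146)
```

Run:
```python
from h import *
s=cv2.imread('pics/scene0.png')[140:320,100:460]; cv2.imwrite('pics/c1.png',cv2.resize(s,(800,400),interpolation=cv2.INTER_CUBIC))
```

```text
(no output)
```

View pics/c1.png

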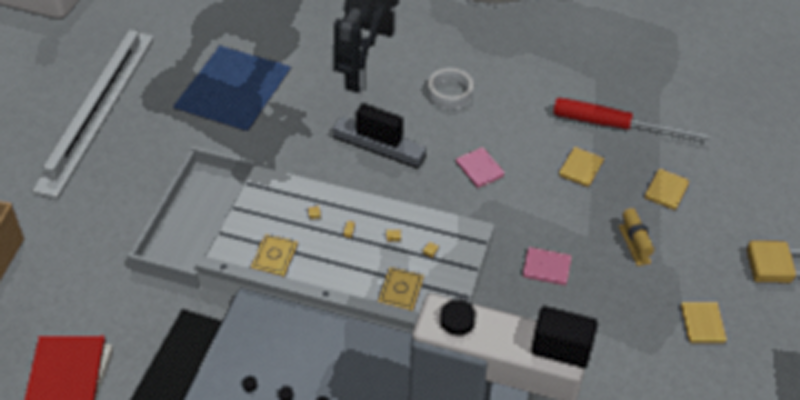

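The crop confirms the choice. The two bordered plates with a circle at (275,255) and (402,288) are the finished ones. The plain yellow plates at (581,165), (667,188) and (703,322) are the blanks. The pink plates at (480,166) and (547,265), the padlock at (772,262) and the cylinder at (637,235) are left alone. First I turn the jaws to close along y and move above the bed.

>>> jog_arm(increments=[{"travel":[-0.45,0,0],"turn":[0,0,-0.35],"jaw":1},{"travel":[-0.9,0,0],"turn":[0,0,-0.7],"jaw":1},{"travel":[-0.9,0,0],"turn":[0,0,-1],"jaw":1}], newtons=60)

```text
time: 0.52
tool_pos: [0.5248, -0.0741, 0.2389]
eef_rot: [-1.567, -2.722, 0.001]
wrist_force: [-0.4, 0.6, 0.2]
gripper_width: 0.0851
gripper_force: 0.0
```

>>> jog_arm(increments=[{"turn":[0,0,-0.35],"jaw":1},{"turn":[0,0,-0.7],"jaw":1},{"turn":[0,0,-1],"jaw":1}])

```text
validation failed for argument at $.in...
```

>>> jog_arm(increments=[{"turn":[0,0,-0.35],"jaw":1},{"turn":[0,0,-0.7],"jaw":1},{"turn":[0,0,-1],"jaw":1},{"turn":[0,0,-1],"jaw":1},{"turn":[0,0,-1],"jaw":1}])

```text
validation failed for argument at $.in...
```

```bash
cat >> h.py <<'E'
def st():
    o=bot.observe(); M=R.from_rotvec(o['eef_rot']).as_matrix()
    th=np.degrees(np.arctan2(M[1,0],M[0,0]))
    print('t%.2f tcp %s th %.2f tilt %.4f F %s w %.4f gf %.1f q6 %.2f'%(o['time'],o['tool_pos'].round(4),th,M[2,2],o['wrist_force'].round(1),o['gripper_width'],o['gripper_force'],o['joint_pos'][5]))
    return o,M,th
def to(x,y,z,th=None):
    "travel shares (of 8 cm, tool axes now) and turn share to a world target"
    o,M,t0=st(); d=M.T@(np.array([x,y,z])-o['tool_pos'])/.08
    tr=0 if th is None else -((th-t0+180)%360-180)/30
    print('travel',d.round(3),'turnz %.3f'%tr)
E
python3 - <<'E'
from h import *
st(); im,d,p=snap('wrist','w1.png')
print('z33'); show(rects(yellow(im),'wrist',p,.033))
E
```

```text
t0.53 tcp [ 0.5248 -0.0741  0.2389] th 120.15 tilt -1.0000 F [-0.4  0.6  0.2] w 0.0851 gf 0.0 q6 -0.81
z33
  x0.6455 y-0.0716  49.7x40.0 ang4.4 px(373,229)
  x0.5720 y-0.0526  13.2x12.2 ang30.6 px(329,184)
  x0.5816 y-0.0055  19.5x9.7 ang5.7 px(360,152)
  x0.5728 y0.0448  15.5x12.5 ang-64.7 px(377,108)
  x0.6420 y0.0776  50.1x39.5 ang3.5 px(439,118)
  x0.5781 y0.0915  13.9x13.0 ang-13.4 px(402,76)
```

View pics/w1.png

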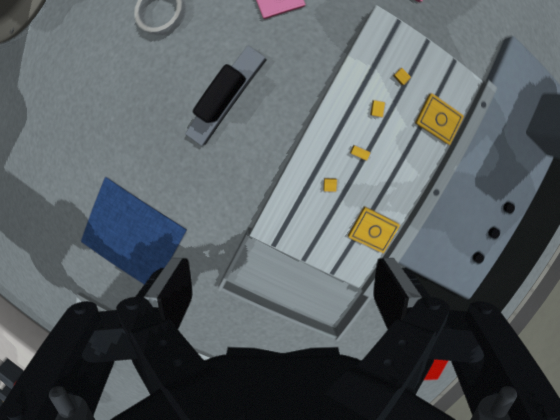

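The view is clear: the target plate with border and circle is at (373,229), and its size measures 49.7 x 40 mm at the right height. I go on turning and approaching.

>>> jog_arm(increments=[{"travel":[-0.3,0.4,0],"turn":[0,0,-0.35],"jaw":1},{"travel":[-0.6,0.8,0],"turn":[0,0,-0.7],"jaw":1},{"travel":[-0.7,0.9,0],"turn":[0,0,-1],"jaw":1}])

```text
time: 0.95
tool_pos: [0.6169, -0.0843, 0.2383]
eef_rot: [-0.808, -3.036, -0.0]
wrist_force: [-0.1, -0.4, -1.0]
gripper_width: 0.0852
gripper_force: 0.0
```

>>> jog_arm(increments=[{"travel":[0,0,0.5],"turn":[0,0,-0.35],"jaw":1},{"travel":[0,0,1],"turn":[0,0,-0.7],"jaw":1},{"travel":[0,0,1],"turn":[0,0,-1],"jaw":1},{"travel":[0,0,1],"turn":[0,0,-1],"jaw":1}])

```text
time: 1.45
tool_pos: [0.6153, -0.0841, 0.1587]
eef_rot: [-0.004, -3.141, -0.001]
wrist_force: [-0.1, -0.1, 1.3]
gripper_width: 0.0853
gripper_force: 0.0
```

Run:
```python
from h import *
to(.6455,-.0716,.0345,184.4)
```

```text
t1.45 tcp [ 0.6153 -0.0841  0.1587] th 179.84 tilt -1.0000 F [-0.1 -0.1  1.3] w 0.0853 gf 0.0 q6 -1.83
travel [-0.379  0.157  1.553] turnz -0.152
```

>>> jog_arm(increments=[{"travel":[-0.379,0.157,0.4],"turn":[0,0,-0.152],"jaw":1},{"travel":[-0.379,0.157,0.9],"turn":[0,0,-0.152],"jaw":1},{"travel":[-0.379,0.157,0.9],"turn":[0,0,-0.152],"jaw":1}])

```text
time: 1.82
tool_pos: [0.6439, -0.0712, 0.0846]
eef_rot: [0.119, -3.133, -0.003]
wrist_force: [0.9, -0.1, -0.3]
gripper_width: 0.0856
gripper_force: 0.0
```

>>> jog_arm(increments=[{"travel":[0,0,0.4],"turn":[0,0,0],"jaw":1},{"travel":[0,0,0.65],"turn":[0,0,0],"jaw":1},{"travel":[0,0,0.65],"turn":[0,0,0],"jaw":0},{"travel":[0,0,0.65],"turn":[0,0,0],"jaw":-1},{"travel":[0,0,0.65],"turn":[0,0,0],"jaw":-1},{"travel":[0,0,0.65],"turn":[0,0,0],"jaw":-1},{"travel":[0,0,0.65],"turn":[0,0,0],"jaw":-1},{"travel":[0,0,0.65],"turn":[0,0,0],"jaw":-1}])

```text
time: 2.82
tool_pos: [0.647, -0.0722, 0.0381]
eef_rot: [-0.124, 3.135, -0.002]
wrist_force: [-1.7, 0.2, 7.2]
gripper_width: 0.0361
gripper_force: 59.2
```

Run:
```python
from h import *
to(.6455,-.0716,.0345,184.4)
```

```text
t2.83 tcp [ 0.647  -0.0722  0.0381] th -175.47 tilt -1.0000 F [-1.7  0.2  7.2] w 0.0361 gf 59.2 q6 -1.88
travel [0.018 0.009 0.045] turnz 0.004
```

>>> jog_arm(increments=[{"travel":[0,0,-0.5],"turn":[0,0,0],"jaw":-1},{"travel":[0,0,-1],"turn":[0,0,0],"jaw":-1},{"travel":[0,0,-1],"turn":[0,0,0],"jaw":-1},{"travel":[0,0,-1],"turn":[0,0,0],"jaw":-1}])

```text
time: 3.32
tool_pos: [0.6453, -0.0718, 0.1153]
eef_rot: [0.125, -3.139, -0.0]
wrist_force: [-0.3, 0.1, -2.5]
gripper_width: 0.0363
gripper_force: 60.0
```

Run:
```python
from h import *
st(); im,d,p=snap('wrist','w2.png')
show(rects(yellow(im),'wrist',p,.033)); show(rects(yellow(im),'wrist',p,.11))
to(.4165,-.2446,.10,180-3)
```

```text
t3.33 tcp [ 0.6453 -0.0718  0.1153] th -175.45 tilt -1.0000 F [-0.3  0.1 -2.5] w 0.0363 gf 60.0 q6 -1.88
  x0.6831 y-0.0695  76.5x61.1 ang4.5 px(282,259)
  x0.6429 y0.0772  49.8x39.6 ang3.7 px(467,224)
  x0.5793 y0.0911  14.3x12.5 ang-12.2 px(497,149)
  x0.5738 y0.0447  16.5x12.8 ang-68.3 px(450,133)
  x0.5827 y-0.0062  18.8x9.6 ang7.5 px(385,135)
  x0.5728 y-0.0535  13.6x13.4 ang-62.0 px(319,113)
  x0.6448 y-0.0725  49.4x39.5 ang4.5 px(282,259)
  x0.6189 y0.0223  32.2x25.6 ang3.7 px(467,224)
  x0.5778 y0.0312  9.2x8.1 ang-12.2 px(497,149)
  x0.5742 y0.0012  10.7x8.3 ang-68.3 px(450,133)
  x0.5800 y-0.0316  12.2x6.2 ang7.5 px(385,135)
  x0.5736 y-0.0621  8.8x8.7 ang-62.0 px(319,113)
t3.38 tcp [ 0.645  -0.0718  0.1145] th -175.45 tilt -1.0000 F [-0.2  0.7 -0.5] w 0.0366 gf 60.0 q6 -1.88
travel [ 3.018 -1.927  0.185] turnz 0.252
```

View pics/w2.png

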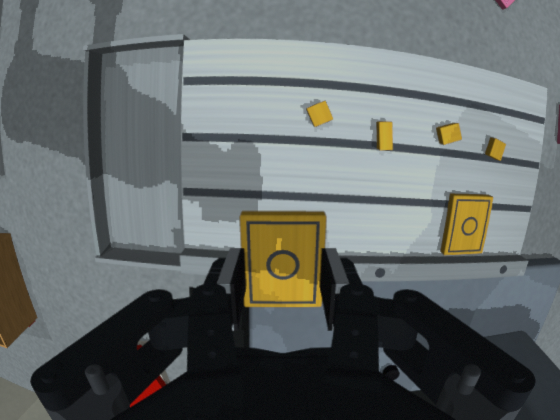

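The wrist picture shows the finished plate held level in the jaws at (282,259), with the other plate and the four chips undisturbed. I carry it to the pad.

>>> jog_arm(increments=[{"travel":[0.5,-0.32,0],"turn":[0,0,0],"jaw":-1},{"travel":[1,-0.64,0],"turn":[0,0,0],"jaw":-1}])

```text
time: 3.62
tool_pos: [0.5683, -0.1293, 0.1136]
eef_rot: [0.127, -3.136, -0.001]
wrist_force: [0.7, -0.8, -1.4]
gripper_width: 0.0362
gripper_force: 60.1
```

>>> jog_arm(increments=[{"travel":[0.5,-0.32,0],"turn":[0,0,0],"jaw":-1},{"travel":[1,-0.64,0],"turn":[0,0,0],"jaw":-1}])

```text
time: 3.88
tool_pos: [0.4924, -0.1871, 0.1141]
eef_rot: [0.125, -3.137, -0.002]
wrist_force: [-0.2, -1.1, -0.6]
gripper_width: 0.036
gripper_force: 60.1
```

>>> jog_arm(increments=[{"travel":[0.5,-0.32,0],"turn":[0,0,0],"jaw":-1},{"travel":[1,-0.64,0],"turn":[0,0,0.252],"jaw":-1},{"travel":[1,-0.64,0],"turn":[0,0,0.252],"jaw":-1},{"travel":[1,-0.64,0],"turn":[0,0,0.252],"jaw":-1}])

```text
time: 4.38
tool_pos: [0.4187, -0.2439, 0.1148]
eef_rot: [-0.082, -3.14, -0.001]
wrist_force: [0.7, 0.2, -2.0]
gripper_width: 0.0363
gripper_force: 60.1
```

Run:
```python
from h import *
im,d,p=snap('wrist','w3.png'); h=hsv(im)
show(rects((h[...,0]>100)&(h[...,0]<125)&(h[...,1]>110)&(h[...,2]>40),'wrist',p,.004,300))
to(.4165,-.2446,.018,177)
im,d,p=snap('scene'); h=hsv(im)
show(rects((h[...,0]>100)&(h[...,0]<125)&(h[...,1]>110)&(h[...,2]>40),'scene',p,.004,300))
```

```text
x0.3868 y-0.2451  128.5x109.0 ang-3.1 px(279,162)
t4.42 tcp [ 0.4191 -0.2436  0.1149] th 177.06 tilt -1.0000 F [ 0.3 -0.2 -0.2] w 0.0361 gf 60.1 q6 -2.20
travel [ 0.031 -0.014  1.211] turnz 0.002
  x0.7365 y-0.5283  152.3x122.3 ang4.6 px(48,240)
  x0.3867 y-0.2447  124.8x106.8 ang-3.1 px(204,179)
```

>>> jog_arm(increments=[{"travel":[0.014,-0.04,0.5],"turn":[0,0,0],"jaw":-1},{"travel":[0.014,-0.04,1],"turn":[0,0,0],"jaw":-1},{"travel":[0.014,-0.04,1],"turn":[0,0,0],"jaw":-1}])

```text
time: 4.85
tool_pos: [0.4164, -0.2452, 0.033]
eef_rot: [-0.079, -3.136, -0.006]
wrist_force: [-0.5, 0.8, -1.1]
gripper_width: 0.0361
gripper_force: 60.5
```

>>> jog_arm(increments=[{"travel":[0,0,0.21],"turn":[0,0,0],"jaw":-1},{"travel":[0,0,0.21],"turn":[0,0,0],"jaw":-1},{"travel":[0,0,0.21],"turn":[0,0,0],"jaw":0.3},{"travel":[0,0,0.21],"turn":[0,0,0],"jaw":0.5},{"travel":[0,0,0.21],"turn":[0,0,0],"jaw":1},{"travel":[0,0,-0.3],"turn":[0,0,0],"jaw":1},{"travel":[0,0,-0.9],"turn":[0,0,0],"jaw":1},{"travel":[0,0,-0.9],"turn":[0,0,0],"jaw":1}])

```text
time: 5.85
tool_pos: [0.4192, -0.2487, 0.1108]
eef_rot: [0.082, 3.134, -0.008]
wrist_force: [0.5, -0.7, -0.1]
gripper_width: 0.0851
gripper_force: 0.0
```

Run:
```python
from h import *
im,d,p=snap('wrist','w4.png')
show(rects(yellow(im),'wrist',p,.012,60))
to(.6427,.0774,.11,183.6)
```

```text
x0.6705 y0.1079  56.7x43.5 ang4.8 px(549,362)
  x0.5963 y0.0724  18.0x14.9 ang-70.2 px(548,330)
  x0.4173 y-0.2476  49.5x39.5 ang-3.3 px(285,203)
t5.90 tcp [ 0.4181 -0.2479  0.1089] th 177.00 tilt -1.0000 F [ 0.1  0.3 -1.1] w 0.0858 gf 0.0 q6 -2.21
travel [-2.591  4.207 -0.015] turnz -0.220
```

>>> jog_arm(increments=[{"travel":[-0.3,0.45,0],"turn":[0,0,0],"jaw":1},{"travel":[-0.518,0.841,0],"turn":[0,0,0],"jaw":1}])

```text
time: 6.15
tool_pos: [0.4622, -0.1813, 0.1062]
eef_rot: [-0.084, -3.139, -0.002]
wrist_force: [-0.7, -0.3, -0.1]
gripper_width: 0.0853
gripper_force: 0.0
```

>>> jog_arm(increments=[{"travel":[-0.3,0.45,0],"turn":[0,0,0],"jaw":1},{"travel":[-0.518,0.841,0],"turn":[0,0,0],"jaw":1}])

```text
time: 6.4
tool_pos: [0.5072, -0.1157, 0.1059]
eef_rot: [-0.082, -3.138, -0.001]
wrist_force: [0.3, -0.8, 0.6]
gripper_width: 0.0852
gripper_force: 0.0
```

>>> jog_arm(increments=[{"travel":[-0.3,0.45,0],"turn":[0,0,0],"jaw":1},{"travel":[-0.518,0.841,0],"turn":[0,0,0],"jaw":1}])

```text
time: 6.65
tool_pos: [0.5521, -0.0507, 0.1058]
eef_rot: [-0.082, -3.138, -0.001]
wrist_force: [-0.3, -0.3, -0.5]
gripper_width: 0.0855
gripper_force: 0.0
```

>>> jog_arm(increments=[{"travel":[-0.3,0.45,0],"turn":[0,0,0],"jaw":1},{"travel":[-0.518,0.841,0],"turn":[0,0,0],"jaw":1}])

```text
time: 6.9
tool_pos: [0.597, 0.0142, 0.1056]
eef_rot: [-0.082, -3.138, -0.0]
wrist_force: [0.7, -0.2, 0.1]
gripper_width: 0.0853
gripper_force: 0.0
```

>>> jog_arm(increments=[{"travel":[-0.3,0.45,0],"turn":[0,0,0],"jaw":1},{"travel":[-0.518,0.841,0],"turn":[0,0,-0.22],"jaw":1},{"travel":[-0.518,0.841,0],"turn":[0,0,-0.22],"jaw":1},{"travel":[-0.518,0.841,0],"turn":[0,0,-0.22],"jaw":1}])

```text
time: 7.4
tool_pos: [0.6409, 0.0774, 0.1059]
eef_rot: [0.097, -3.137, 0.0]
wrist_force: [0.5, 0.0, 0.4]
gripper_width: 0.0854
gripper_force: 0.0
```

Run:
```python
from h import *
im,d,p=snap('wrist','w5.png'); np.savez('/tmp/w5.npz',im=im,T=p['T'])
show(rects(yellow(im),'wrist',p,.033,60))
to(.6427,.0774,.038,183.6)
```

```text
x0.6424 y0.0775  48.9x39.6 ang3.5 px(283,220)
  x0.5790 y0.0911  14.6x12.7 ang-12.7 px(310,129)
  x0.5825 y-0.0061  19.3x9.4 ang7.4 px(163,128)
  x0.5738 y0.0451  16.6x12.3 ang-68.2 px(239,116)
  x0.5726 y-0.0531  13.1x12.9 ang-61.5 px(103,115)
  x0.4571 y0.2969  23.7x13.3 ang31.5 px(555,21)
t7.45 tcp [0.641  0.077  0.1063] th -176.49 tilt -1.0000 F [ 0.5 -0.7 -0. ] w 0.0852 gf 0.0 q6 -1.63
travel [-0.024  0.004  0.854] turnz -0.003
```

>>> jog_arm(increments=[{"travel":[-0.024,0.006,0.5],"turn":[0,0,0],"jaw":1},{"travel":[-0.024,0.006,0.854],"turn":[0,0,0],"jaw":1},{"travel":[-0.024,0.006,0.854],"turn":[0,0,0],"jaw":0.5},{"travel":[-0.024,0.006,0.854],"turn":[0,0,0],"jaw":-1},{"travel":[-0.024,0.006,0.854],"turn":[0,0,0],"jaw":-1},{"travel":[-0.024,0.006,0.854],"turn":[0,0,0],"jaw":-1},{"travel":[-0.024,0.006,0.854],"turn":[0,0,0],"jaw":-1},{"travel":[-0.024,0.006,0.854],"turn":[0,0,0],"jaw":-1}])

```text
time: 8.45
tool_pos: [0.645, 0.0785, 0.0411]
eef_rot: [-0.099, 3.136, -0.0]
wrist_force: [-0.4, -0.5, 7.2]
gripper_width: 0.0003
gripper_force: 3.5
```

>>> jog_arm(increments=[{"travel":[0,0,-0.5],"turn":[0,0,0],"jaw":-1},{"travel":[0,0,-0.9],"turn":[0,0,0],"jaw":-1},{"travel":[0,0,-0.9],"turn":[0,0,0],"jaw":-1}])

```text
time: 8.82
tool_pos: [0.6456, 0.0785, 0.1146]
eef_rot: [-0.099, 3.133, -0.0]
wrist_force: [0.4, 1.4, 0.3]
gripper_width: 0.0001
gripper_force: 0.0
```

Run:
```python
from h import *
im,d,p=snap('wrist','w6.png')
show(rects(yellow(im),'wrist',p,.107,400))
to(.356,-.2435,.11,177)
```

```text
x0.6191 y0.0760  32.4x25.9 ang3.6 px(281,209)
  x0.5739 y0.0549  10.9x8.2 ang-67.9 px(239,108)
t8.88 tcp [0.6444 0.0785 0.1125] th -176.40 tilt -1.0000 F [-1.3  0.3 -0.2] w -0.0001 gf 0.0 q6 -1.63
travel [ 3.851 -3.79   0.021] turnz 0.220
```

>>> jog_arm(increments=[{"travel":[0.01,-0.01,0.4],"turn":[0,0,0],"jaw":1},{"travel":[0.01,-0.01,0.4],"turn":[0,0,0],"jaw":1},{"travel":[0.01,-0.01,0.4],"turn":[0,0,0],"jaw":1},{"travel":[0.01,-0.01,0.7],"turn":[0,0,0],"jaw":1},{"travel":[0.01,-0.01,0.944],"turn":[0,0,0],"jaw":1},{"travel":[0.01,-0.01,0.944],"turn":[0,0,0],"jaw":1}])

```text
time: 9.62
tool_pos: [0.6421, 0.0776, 0.034]
eef_rot: [0.098, -3.137, -0.0]
wrist_force: [-0.1, 0.8, 0.4]
gripper_width: 0.0851
gripper_force: 0.0
```

>>> jog_arm(increments=[{"travel":[0,0,0],"turn":[0,0,0],"jaw":0},{"travel":[0,0,0],"turn":[0,0,0],"jaw":-1},{"travel":[0,0,0],"turn":[0,0,0],"jaw":-1},{"travel":[0,0,0],"turn":[0,0,0],"jaw":-1},{"travel":[0,0,0],"turn":[0,0,0],"jaw":-1},{"travel":[0,0,0],"turn":[0,0,0],"jaw":-1}])

```text
time: 10.38
tool_pos: [0.6438, 0.0776, 0.0368]
eef_rot: [-0.099, 3.138, -0.0]
wrist_force: [-0.8, 0.7, 5.5]
gripper_width: 0.0374
gripper_force: 59.5
```

>>> jog_arm(increments=[{"travel":[0,0,-0.5],"turn":[0,0,0],"jaw":-1},{"travel":[0,0,-0.9],"turn":[0,0,0],"jaw":-1},{"travel":[0,0,-0.9],"turn":[0,0,0],"jaw":-1}])

```text
time: 10.75
tool_pos: [0.6447, 0.0776, 0.1104]
eef_rot: [-0.099, 3.134, -0.0]
wrist_force: [-1.2, 0.2, -1.3]
gripper_width: 0.037
gripper_force: 60.3
```

Run:
```python
from h import *
im,d,p=snap('wrist','w7.png')
show(rects(yellow(im),'wrist',p,.102,400))
to(.356,-.2435,.11,177)
```

```text
x0.6461 y0.0774  51.2x40.8 ang3.5 px(282,259)
  x0.5736 y0.0541  11.2x8.4 ang-67.8 px(240,109)
t10.80 tcp [0.6434 0.0776 0.1082] th -176.40 tilt -1.0000 F [ 0.4 -0.9 -1.5] w 0.0373 gf 60.3 q6 -1.63
travel [ 3.838 -3.78  -0.029] turnz 0.220
```

>>> jog_arm(increments=[{"travel":[0.45,-0.45,0],"turn":[0,0,0],"jaw":-1},{"travel":[0.96,-0.945,0],"turn":[0,0,0],"jaw":-1},{"travel":[0.96,-0.945,0],"turn":[0,0,0],"jaw":-1}])

```text
time: 11.18
tool_pos: [0.5673, -0.0048, 0.1055]
eef_rot: [0.093, -3.134, -0.001]
wrist_force: [-0.1, 0.2, -1.4]
gripper_width: 0.0368
gripper_force: 60.4
```

>>> jog_arm(increments=[{"travel":[0.45,-0.45,0],"turn":[0,0,0],"jaw":-1},{"travel":[0.96,-0.945,0],"turn":[0,0,0],"jaw":-1},{"travel":[0.96,-0.945,0],"turn":[0,0,0],"jaw":-1}])

```text
time: 11.55
tool_pos: [0.4969, -0.0844, 0.1063]
eef_rot: [0.093, -3.137, -0.001]
wrist_force: [1.6, 0.4, -0.1]
gripper_width: 0.0368
gripper_force: 60.5
```

>>> jog_arm(increments=[{"travel":[0.45,-0.45,0],"turn":[0,0,0],"jaw":-1},{"travel":[0.96,-0.945,0],"turn":[0,0,0],"jaw":-1},{"travel":[0.96,-0.945,0],"turn":[0,0,0],"jaw":-1}])

```text
time: 11.92
tool_pos: [0.4261, -0.1646, 0.1068]
eef_rot: [0.093, -3.139, -0.001]
wrist_force: [0.6, 0.9, -0.5]
gripper_width: 0.0368
gripper_force: 60.6
```

>>> jog_arm(increments=[{"travel":[0.45,-0.45,0],"turn":[0,0,0],"jaw":-1},{"travel":[0.96,-0.945,0],"turn":[0,0,0.22],"jaw":-1},{"travel":[0.96,-0.945,0],"turn":[0,0,0.22],"jaw":-1},{"travel":[0.96,-0.945,0],"turn":[0,0,0.22],"jaw":-1},{"travel":[0.96,-0.945,0],"turn":[0,0,0.22],"jaw":-1}])

```text
time: 12.55
tool_pos: [0.3566, -0.2424, 0.1073]
eef_rot: [0.078, 3.14, 0.001]
wrist_force: [-0.1, -0.4, -1.8]
gripper_width: 0.0368
gripper_force: 60.6
```

Run:
```python
from h import *
im,d,p=snap('wrist','w8.png')
print('held');show(rects(yellow(im),'wrist',p,.1045,400))
print('pad');show(rects(yellow(im),'wrist',p,.012,400))
to(.3545,-.2435,.017,177)
```

```text
held
  x0.3546 y-0.2427  50.0x39.5 ang-3.0 px(282,259)
pad
  x0.4007 y-0.2449  83.6x66.0 ang-3.0 px(282,259)
t12.60 tcp [ 0.3564 -0.2424  0.1073] th 177.16 tilt -1.0000 F [ 0.7  0.2 -1.1] w 0.0372 gf 60.6 q6 -2.30
travel [ 0.024 -0.015  1.129] turnz 0.005
```

>>> jog_arm(increments=[{"travel":[0,-0.015,0.5],"turn":[0,0,0],"jaw":-1},{"travel":[0,-0.015,0.95],"turn":[0,0,0],"jaw":-1},{"travel":[0,-0.015,0.95],"turn":[0,0,0],"jaw":-1}])

```text
time: 12.98
tool_pos: [0.3548, -0.2428, 0.0298]
eef_rot: [-0.079, -3.137, -0.006]
wrist_force: [-0.2, 0.4, -0.9]
gripper_width: 0.0372
gripper_force: 60.8
```

>>> jog_arm(increments=[{"travel":[0,0,0.19],"turn":[0,0,0],"jaw":-1},{"travel":[0,0,0.19],"turn":[0,0,0],"jaw":-1},{"travel":[0,0,0.19],"turn":[0,0,0],"jaw":0.3},{"travel":[0,0,0.19],"turn":[0,0,0],"jaw":0.5},{"travel":[0,0,0.19],"turn":[0,0,0],"jaw":1},{"travel":[0,0,-0.3],"turn":[0,0,0],"jaw":1},{"travel":[0,0,-1],"turn":[0,0,0],"jaw":1},{"travel":[0,0,-1],"turn":[0,0,0],"jaw":1}])

```text
time: 13.98
tool_pos: [0.3572, -0.2464, 0.1151]
eef_rot: [0.082, 3.134, -0.009]
wrist_force: [-0.1, -0.6, -0.3]
gripper_width: 0.0853
gripper_force: 0.0
```

>>> jog_arm(increments=[{"travel":[-0.4,0.5,-0.2],"turn":[0,0,0.35],"jaw":1},{"travel":[-0.5,1,-0.4],"turn":[0,0,0.7],"jaw":1},{"travel":[-0.5,1,-0.4],"turn":[0,0,1],"jaw":1}])

```text
time: 14.35
tool_pos: [0.4, -0.1647, 0.1437]
eef_rot: [0.896, 3.011, 0.001]
wrist_force: [0.8, -0.9, 0.4]
gripper_width: 0.0858
gripper_force: 0.0
```

Run:
```python
from h import *
im,d,p=snap('wrist','w9.png'); h=hsv(im)
show(rects(yellow(im),'wrist',p,.012,200))
m=(h[...,2]<32).astype(np.uint8); m[330:]=0
print('grip');show(rects(m,'wrist',p,.061,150))
to(.425,-.0218,.14,84.5)
```

```text
x0.4166 y-0.2466  49.8x40.8 ang-3.8 px(218,258)
  x0.3548 y-0.2437  49.3x40.9 ang-3.0 px(179,203)
grip
  x0.5648 y-0.0947  190.5x56.2 ang32.1 px(429,304)
  x0.4016 y-0.3435  189.9x56.2 ang81.4 px(135,304)
  x0.4185 y-0.0327  68.2x27.5 ang82.7 px(445,140)
t14.40 tcp [ 0.3996 -0.1653  0.1433] th 146.40 tilt -1.0000 F [-0.1 -0.3  0.6] w 0.0853 gf 0.0 q6 -1.55
travel [0.729 1.67  0.042] turnz 2.063
```

>>> jog_arm(increments=[{"travel":[0.2,0.4,-0.2],"turn":[0,0,0.35],"jaw":1},{"travel":[0.365,0.835,-0.5],"turn":[0,0,0.7],"jaw":1},{"travel":[0.365,0.835,-0.5],"turn":[0,0,1],"jaw":1}])

```text
time: 14.78
tool_pos: [0.412, -0.0936, 0.1842]
eef_rot: [1.641, 2.677, 0.001]
wrist_force: [0.2, -0.7, -0.6]
gripper_width: 0.0851
gripper_force: 0.0
```

>>> jog_arm(increments=[{"travel":[0.4,0.3,0],"turn":[0,0,0.35],"jaw":1},{"travel":[0.733,0.541,0],"turn":[0,0,0.7],"jaw":1},{"travel":[0.733,0.541,0],"turn":[0,0,1],"jaw":1},{"travel":[0.733,0.541,0],"turn":[0,0,1],"jaw":1}])

```text
time: 15.28
tool_pos: [0.423, -0.023, 0.1827]
eef_rot: [-2.274, -2.166, 0.001]
wrist_force: [0.2, 0.7, -0.1]
gripper_width: 0.0854
gripper_force: 0.0
```

Run:
```python
from h import *
im,d,p=snap('wrist','w10.png'); h=hsv(im)
m=(h[...,2]<32).astype(np.uint8); m[330:]=0
print('grip');show(rects(m,'wrist',p,.061,150))
to(.425,-.0218,.14,84.5)
cs=[im[v-2:v+3,u-2:u+3].mean((0,1)).astype(int) for u,v in [(280,200),(280,120)]];print(cs)
```

```text
grip
  x0.2414 y-0.1438  224.8x66.3 ang21.8 px(134,306)
  x0.5912 y-0.1598  222.5x66.6 ang-27.2 px(430,306)
  x0.7121 y-0.0938  75.5x38.0 ang1.0 px(539,251)
  x0.4239 y-0.0226  62.9x20.6 ang83.2 px(282,199)
t15.32 tcp [ 0.423  -0.0233  0.1829] th 87.26 tilt -1.0000 F [-0.4 -0.2 -0.1] w 0.0851 gf 0.0 q6 -0.19
travel [0.019 0.025 0.536] turnz 0.092
[array([22, 23, 25]), array([116, 125, 128])]
```

View pics/w10.png

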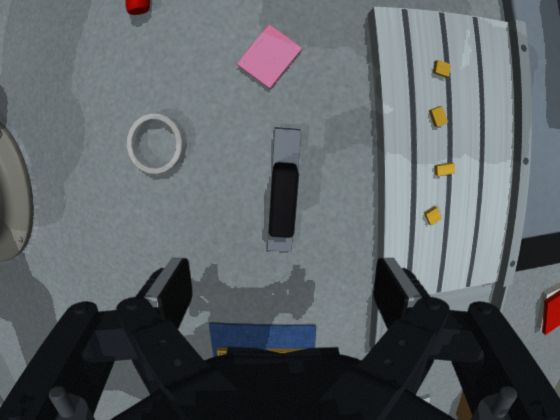

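The scraper's black grip is at (284,200), between the jaws, and nothing is near the fingers. The four chips lie on the bed at (442,68) to (433,215). I descend and grip it.

>>> jog_arm(increments=[{"travel":[0.008,0.012,0.5],"turn":[0,0,0.12],"jaw":1},{"travel":[0.008,0.012,0.95],"turn":[0,0,0.12],"jaw":1},{"travel":[0.008,0.012,0.95],"turn":[0,0,0.12],"jaw":1}], newtons=80)

```text
time: 15.7
tool_pos: [0.4225, -0.0226, 0.1056]
eef_rot: [-2.34, -2.089, 0.005]
wrist_force: [0.2, -0.5, 0.3]
gripper_width: 0.0855
gripper_force: 0.0
```

>>> jog_arm(increments=[{"travel":[0,0,0.5],"turn":[0,0,0],"jaw":1},{"travel":[0,0,0.88],"turn":[0,0,0],"jaw":1},{"travel":[0,0,0.88],"turn":[0,0,0],"jaw":0},{"travel":[0,0,0.88],"turn":[0,0,0],"jaw":-1},{"travel":[0,0,0.88],"turn":[0,0,0],"jaw":-1},{"travel":[0,0,0.88],"turn":[0,0,0],"jaw":-1},{"travel":[0,0,0.88],"turn":[0,0,0],"jaw":-1},{"travel":[0,0,0.88],"turn":[0,0,0],"jaw":-1},{"travel":[0,0,0.88],"turn":[0,0,0],"jaw":-1}])

```text
time: 16.82
tool_pos: [0.425, -0.0227, 0.0382]
eef_rot: [2.344, 2.089, 0.002]
wrist_force: [-0.9, -0.3, 7.6]
gripper_width: 0.0207
gripper_force: 80.1
```

Run:
```python
from h import *
st()
# bed near edge and fence top edges from w10/wrist0 style lines: use scene depth for bed geometry
pts=[]
for n in ['scene','side']:
    im,d,p=snap(n); P=cloud(d,p)
    m=(P[...,2]>.0335)&(P[...,2]<.0445)&(P[...,0]>.64)&(P[...,0]<.72)&(abs(P[...,1])<.16)&(d>0)&~yellow(im)
    Q=P[m]; 
    for lo in (-.12,-.05,.02,.09): 
        q=Q[(Q[:,1]>lo)&(Q[:,1]<lo+.05)]
        if len(q)>10: print(n,'fence y%.2f n%d x %.4f..%.4f z%.4f'%(lo+.025,len(q),*np.percentile(q[:,0],[4,96]),np.median(q[:,2])))
    m=(abs(P[...,2]-.025)<.004)&(P[...,0]>.49)&(P[...,0]<.6)&(d>0)
    Q=P[m]
    for lo in (-.12,-.05,.02,.09):
        q=Q[(Q[:,1]>lo)&(Q[:,1]<lo+.05)]
        if len(q)>10: print(n,'near edge',np.percentile(q[:,0],2).round(4),'z',np.median(q[:,2]).round(4))
```

```text
t16.82 tcp [ 0.425  -0.0227  0.0382] th 83.42 tilt -1.0000 F [-0.9 -0.3  7.6] w 0.0207 gf 80.1 q6 -0.12
scene fence y-0.10 n126 x 0.6783..0.6941 z0.0396
scene fence y-0.03 n135 x 0.6754..0.6916 z0.0402
scene fence y0.04 n136 x 0.6736..0.6895 z0.0397
scene fence y0.11 n50 x 0.6716..0.6863 z0.0400
scene near edge 0.523 z 0.0262
scene near edge 0.5207 z 0.0262
scene near edge 0.5194 z 0.0261
scene near edge 0.5167 z 0.026
side fence y-0.10 n69 x 0.6768..0.6916 z0.0395
side fence y-0.03 n81 x 0.6743..0.6893 z0.0397
side fence y0.04 n93 x 0.6719..0.6868 z0.0393
side fence y0.11 n109 x 0.6697..0.6848 z0.0393
side near edge 0.5229 z 0.0258
side near edge 0.5207 z 0.0257
side near edge 0.5184 z 0.0257
side near edge 0.5161 z 0.0258
```

>>> jog_arm(increments=[{"travel":[0,0,-0.5],"turn":[0,0,0],"jaw":-1},{"travel":[0,0,-1],"turn":[0,0,0],"jaw":-1},{"travel":[0,0,-1],"turn":[0,0,0],"jaw":-1}])

```text
time: 17.3
tool_pos: [0.4261, -0.0228, 0.1198]
eef_rot: [2.341, 2.087, 0.006]
wrist_force: [0.9, 0.6, -1.9]
gripper_width: 0.0207
gripper_force: 79.1
```

>>> jog_arm(increments=[{"travel":[0.25,0.2,0],"turn":[0,0,-0.35],"jaw":-1},{"travel":[0.554,0.439,0],"turn":[0,0,-0.7],"jaw":-1},{"travel":[0.554,0.439,0],"turn":[0,0,-1],"jaw":-1}])

```text
time: 17.68
tool_pos: [0.4649, 0.0187, 0.1161]
eef_rot: [-1.715, -2.632, -0.0]
wrist_force: [0.3, -0.1, -1.7]
gripper_width: 0.0213
gripper_force: 79.0
```

>>> jog_arm(increments=[{"travel":[0.1,0.4,0],"turn":[0,0,-0.35],"jaw":-1},{"travel":[0.276,0.937,0],"turn":[0,0,-0.7],"jaw":-1},{"travel":[0.276,0.937,0],"turn":[0,0,-1],"jaw":-1}])

```text
time: 18.05
tool_pos: [0.5256, 0.0692, 0.1158]
eef_rot: [-0.975, -2.986, -0.001]
wrist_force: [-0.3, -0.9, -2.0]
gripper_width: 0.0206
gripper_force: 79.2
```

>>> jog_arm(increments=[{"travel":[-0.1,0.4,0],"turn":[0,0,-0.35],"jaw":-1},{"travel":[-0.23,0.95,0],"turn":[0,0,-0.7],"jaw":-1},{"travel":[-0.23,0.95,0],"turn":[0,0,-1],"jaw":-1},{"travel":[-0.23,0.95,0],"turn":[0,0,-1],"jaw":-1}])

```text
time: 18.55
tool_pos: [0.5836, 0.1178, 0.1155]
eef_rot: [-0.182, -3.134, 0.001]
wrist_force: [0.6, -0.2, -0.8]
gripper_width: 0.0211
gripper_force: 79.3
```

Run:
```python
from h import *
to(.587,.126,.0645,181.9)
im,d,p=snap('wrist','w11.png'); show(rects(yellow(im),'wrist',p,.033,60))
```

```text
t18.55 tcp [0.5836 0.1178 0.1155] th 173.36 tilt -1.0000 F [ 0.6 -0.2 -0.8] w 0.0211 gf 79.3 q6 -1.38
travel [-0.031  0.107  0.637] turnz -0.285
  x0.5818 y-0.0049  19.6x13.4 ang13.6 px(126,230)
  x0.5716 y-0.0507  17.9x13.2 ang-62.7 px(77,222)
  x0.5781 y0.0916  15.8x12.4 ang-13.0 px(245,212)
  x0.5734 y0.0453  16.5x12.4 ang-67.9 px(182,213)
  x0.5535 y0.3598  48.4x17.7 ang2.9 px(555,148)
  x0.4867 y0.3153  25.6x15.2 ang31.3 px(515,69)
  x0.4785 y0.2829  52.5x5.1 ang33.3 px(484,57)
  x0.4577 y0.2973  26.3x15.1 ang32.6 px(495,32)
```

View pics/w11.png

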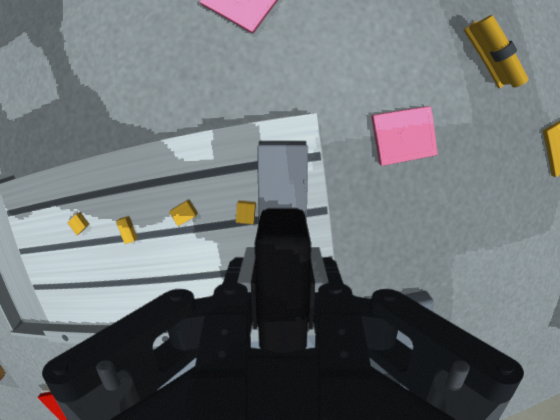

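The scraper is held upright over the bed's own +y end, its foot at (283,175). The nearest chip, at (245,212), is on the trough side of the foot. I lower it.

>>> jog_arm(increments=[{"travel":[-0.031,0.107,0],"turn":[0,0,-0.285],"jaw":-1},{"travel":[-0.031,0.107,0.3],"turn":[0,0,-0.285],"jaw":-1},{"travel":[-0.031,0.107,0.637],"turn":[0,0,-0.285],"jaw":-1},{"travel":[-0.031,0.107,0.637],"turn":[0,0,-0.285],"jaw":-1},{"travel":[-0.031,0.107,0.637],"turn":[0,0,-0.285],"jaw":-1}])

```text
time: 19.23
tool_pos: [0.5877, 0.1255, 0.0663]
eef_rot: [0.05, -3.141, 0.0]
wrist_force: [0.4, -0.4, -1.0]
gripper_width: 0.0208
gripper_force: 80.8
```

Run:
```python
from h import *
to(.587,.126,.0635,181.9)
```

```text
t19.23 tcp [0.5877 0.1255 0.0663] th -178.16 tilt -1.0000 F [ 0.4 -0.4 -1. ] w 0.0208 gf 80.8 q6 -1.52
travel [0.008 0.006 0.035] turnz -0.002
```

>>> jog_arm(increments=[{"travel":[0,0,0.04],"turn":[0,0,0],"jaw":-1},{"travel":[0,0,0.04],"turn":[0,0,0],"jaw":-1},{"travel":[0,-0.2,0.04],"turn":[0,0,0],"jaw":-1},{"travel":[0,-0.4,0.04],"turn":[0,0,0],"jaw":-1},{"travel":[0,-0.6,0.04],"turn":[0,0,0],"jaw":-1},{"travel":[0,-0.8,0.04],"turn":[0,0,0],"jaw":-1}])

```text
time: 19.98
tool_pos: [0.5901, 0.0603, 0.063]
eef_rot: [-0.052, 3.141, -0.0]
wrist_force: [-0.3, 0.5, -0.8]
gripper_width: 0.0214
gripper_force: 80.8
```

Run:
```python
from h import *
st();im,d,p=snap('wrist','w12.png'); show(rects(yellow(im),'wrist',p,.033,60))
```

```text
t19.98 tcp [0.5901 0.0603 0.063 ] th -178.09 tilt -1.0000 F [-0.3  0.5 -0.8] w 0.0214 gf 80.8 q6 -1.63
  x0.5820 y-0.0067  19.9x9.9 ang7.6 px(165,226)
  x0.5725 y-0.0536  13.5x13.1 ang-62.0 px(94,207)
  x0.5744 y0.0333  36.0x18.1 ang44.1 px(234,216)
```

>>> jog_arm(increments=[{"travel":[0,-0.2,0],"turn":[0,0,0],"jaw":-1},{"travel":[0,-0.4,0],"turn":[0,0,0],"jaw":-1},{"travel":[0,-0.6,0],"turn":[0,0,0],"jaw":-1},{"travel":[0,-0.8,0],"turn":[0,0,0],"jaw":-1}])

```text
time: 20.52
tool_pos: [0.5922, -0.0032, 0.0629]
eef_rot: [-0.053, 3.141, -0.0]
wrist_force: [-0.1, 0.1, -0.6]
gripper_width: 0.021
gripper_force: 80.8
```

>>> jog_arm(increments=[{"travel":[0,-0.2,0],"turn":[0,0,0],"jaw":-1},{"travel":[0,-0.4,0],"turn":[0,0,0],"jaw":-1},{"travel":[0,-0.6,0],"turn":[0,0,0],"jaw":-1},{"travel":[0,-0.8,0],"turn":[0,0,0],"jaw":-1}])

```text
time: 21.02
tool_pos: [0.5944, -0.0672, 0.0629]
eef_rot: [-0.053, 3.141, -0.0]
wrist_force: [-0.5, 0.3, -0.8]
gripper_width: 0.0211
gripper_force: 80.8
```

Run:
```python
from h import *
st();im,d,p=snap('wrist','w13.png'); show(rects(yellow(im),'wrist',p,.033,60))
```

```text
t21.02 tcp [ 0.5944 -0.0672  0.0629] th -178.05 tilt -1.0000 F [-0.5  0.3 -0.8] w 0.0211 gf 80.8 q6 -1.85
  x0.5849 y-0.0923  21.2x19.3 ang-89.0 px(236,227)
  x0.5647 y-0.0947  25.5x21.1 ang-89.2 px(234,189)
  x0.4436 y-0.2291  27.2x8.6 ang85.5 px(33,4)
  x0.4480 y-0.2293  35.9x12.7 ang75.2 px(32,9)
```

>>> jog_arm(increments=[{"travel":[0,-0.2,0],"turn":[0,0,0],"jaw":-1},{"travel":[0,-0.4,0],"turn":[0,0,0],"jaw":-1},{"travel":[0,-0.6,0],"turn":[0,0,0],"jaw":-1},{"travel":[0,-0.7,0],"turn":[0,0,0],"jaw":-1}])

```text
time: 21.58
tool_pos: [0.5964, -0.1234, 0.0629]
eef_rot: [-0.052, 3.141, -0.0]
wrist_force: [0.2, 1.1, -0.7]
gripper_width: 0.0215
gripper_force: 80.9
```

>>> jog_arm(increments=[{"travel":[0,-0.15,0],"turn":[0,0,0],"jaw":-1},{"travel":[0,-0.3,0],"turn":[0,0,0],"jaw":-1},{"travel":[0,-0.42,0],"turn":[0,0,0],"jaw":-1},{"travel":[0,-0.42,0],"turn":[0,0,0],"jaw":-1},{"travel":[0,-0.42,0],"turn":[0,0,0],"jaw":-1}])

```text
time: 22.2
tool_pos: [0.5974, -0.1555, 0.0629]
eef_rot: [-0.054, 3.141, 0.0]
wrist_force: [-0.4, -0.1, -1.4]
gripper_width: 0.021
gripper_force: 80.9
```

Run:
```python
from h import *
st();im,d,p=snap('wrist'); show(rects(yellow(im),'wrist',p,.012,40))
```

```text
t22.20 tcp [ 0.5974 -0.1555  0.0629] th -178.05 tilt -1.0000 F [-0.4 -0.1 -1.4] w 0.0210 gf 80.9 q6 -1.98
  x0.8021 y-0.4680  63.0x57.1 ang-20.2 px(15,378)
  x0.5897 y-0.1873  14.7x12.5 ang2.3 px(231,217)
  x0.5676 y-0.1739  17.4x4.2 ang0.7 px(254,183)
```

>>> jog_arm(increments=[{"travel":[0,0,-0.4],"turn":[0,0,0],"jaw":-1},{"travel":[0,0.2,-0.9],"turn":[0,0,0],"jaw":-1},{"travel":[0.2,0.6,-0.9],"turn":[0,0,0],"jaw":-1},{"travel":[0.8,0.9,-0.9],"turn":[0,0,0],"jaw":-1},{"travel":[0.8,0.9,-0.9],"turn":[0,0,0],"jaw":-1}])

```text
time: 22.88
tool_pos: [0.5265, -0.0831, 0.1341]
eef_rot: [0.057, -3.135, -0.003]
wrist_force: [0.9, -0.2, -1.2]
gripper_width: 0.0212
gripper_force: 80.9
```

Run:
```python
from h import *
to(.435,-.04,.041)
im,d,p=snap('wrist','w14.png'); print('z12');show(rects(yellow(im),'wrist',p,.012,30))
im,d,p=snap('scene','s14.png'); m=yellow(im); 
print('scene z12');show([r for r in rects(m,'scene',p,.012,15) if r[0]<.7])
im,d,p=snap('side','d14.png'); m=yellow(im); 
print('side z12');show([r for r in rects(m,'side',p,.012,15) if r[0]<.7 and r[1]<.2])
a=cv2.imread('pics/w14.png');b=cv2.imread('pics/d14.png')
cv2.imwrite('pics/c14.png',np.hstack([cv2.resize(a[120:360,0:280],(400,343)),cv2.resize(b[150:290,170:330],(392,343))]))
```

```text
t22.88 tcp [ 0.5265 -0.0831  0.1341] th -177.93 tilt -1.0000 F [ 0.9 -0.2 -1.2] w 0.0212 gf 80.9 q6 -1.91
travel [1.117 0.577 1.172] turnz 0.000
z12
  x0.7993 y-0.4657  63.3x54.3 ang2.9 px(27,371)
  x0.5892 y-0.1865  15.4x14.3 ang4.2 px(167,263)
  x0.5651 y-0.1591  15.1x8.2 ang2.9 px(194,241)
  x0.5780 y-0.1689  39.7x14.6 ang14.6 px(184,252)
  x0.4181 y-0.2460  49.4x42.6 ang-3.5 px(99,74)
  x0.3552 y-0.2456  11.0x10.9 ang39.9 px(104,7)
  x0.3610 y-0.2457  30.4x30.2 ang86.5 px(103,13)
  x0.3633 y-0.2438  42.9x35.4 ang86.0 px(103,21)
scene z12
side z12
  x0.3532 y-0.2384  45.7x41.7 ang-3.3 px(329,173)
  x0.4144 y-0.2412  45.7x42.1 ang-4.6 px(308,170)
```

View pics/c14.png

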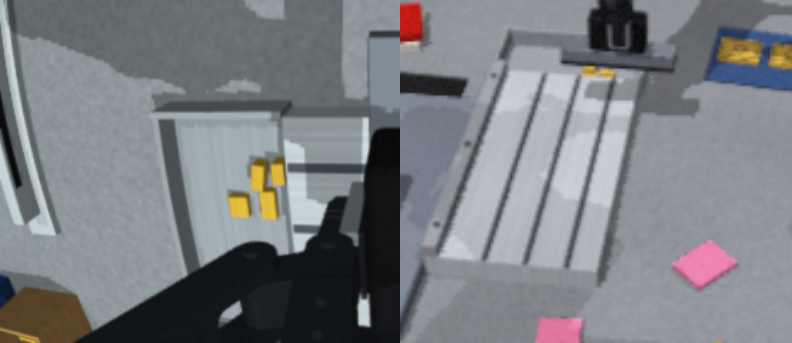

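The left half of the crop shows all four chips in the trough, at about (240,205), (268,205), (259,174) and (278,171); none is left on the bed. I check their heights with depth, since one lies close to the bed's edge.

```bash
cat >> h.py <<'E'
def wcloud(d,p):
    v,u=np.mgrid[0:d.shape[0],0:d.shape[1]]
    a=(u-p['cx'])/p['fx']; b=(v-p['cy'])/p['fy']; t=np.hypot(a,b)+1e-9; k=np.tan(np.minimum(t,1.4))/t*d
    return np.stack([a*k,b*k,d],-1)@p['T'][:3,:3].T+p['T'][:3,3]
E
python3 - <<'E'
from h import *
im,d,p=snap('wrist'); P=wcloud(d,p); m=yellow(im)
n,l=cv2.connectedComponents(cv2.erode(m.astype(np.uint8),np.ones((2,2))))
for i in range(1,n):
    q=P[(l==i)&(d>0)]
    if len(q)>8: print(len(q),np.median(q,0).round(4),'min',q.min(0).round(3),'max',q.max(0).round(3))
q=P[(abs(P[...,0]-.6)<.03)&(abs(P[...,1]+.1)<.03)&(d>0)]; print('bed z',len(q),np.median(q[:,2]))
q=P[(abs(P[...,0]-.6)<.05)&(abs(P[...,1]+.2)<.01)&(d>0)]; print('trough z',len(q),np.median(q[:,2]))
E
```

```text
466 [ 0.3679 -0.2452  0.0124] min [ 0.352 -0.26   0.011] max [ 0.377 -0.23   0.015]
55 [ 0.3574 -0.2451  0.0128] min [ 0.354 -0.249  0.011] max [ 0.361 -0.239  0.015]
216 [ 0.3759 -0.2268  0.0117] min [ 0.357 -0.265  0.006] max [ 0.382 -0.224  0.014]
374 [ 0.4184 -0.2287  0.012 ] min [ 0.393 -0.267  0.005] max [ 0.443 -0.225  0.014]
971 [ 0.4186 -0.2462  0.0124] min [ 0.397 -0.263  0.01 ] max [ 0.439 -0.231  0.015]
10 [ 0.4092 -0.2645  0.0124] min [ 0.405 -0.265  0.011] max [ 0.413 -0.263  0.014]
93 [ 0.418  -0.247   0.0128] min [ 0.413 -0.252  0.011] max [ 0.423 -0.242  0.015]
10 [ 0.421  -0.2652  0.0121] min [ 0.417 -0.266  0.011] max [ 0.425 -0.265  0.013]
355 [ 0.5784 -0.168   0.013 ] min [ 0.558 -0.174  0.008] max [ 0.596 -0.162  0.02 ]
110 [ 0.5625 -0.1566  0.0183] min [ 0.556 -0.16   0.017] max [ 0.57  -0.153  0.02 ]
186 [ 0.5893 -0.1857  0.0123] min [ 0.582 -0.193  0.01 ] max [ 0.597 -0.18   0.014]
180 [ 0.7437 -0.4051  0.0517] min [ 0.716 -0.437  0.028] max [ 0.778 -0.368  0.066]
28 [ 0.7609 -0.4052  0.0578] min [ 0.757 -0.434  0.037] max [ 0.793 -0.388  0.06 ]
22 [ 0.7763 -0.4068  0.0577] min [ 0.773 -0.432  0.035] max [ 0.81  -0.393  0.059]
bed z 173 0.02541103864788971
trough z 1466 0.004352854677849405
```

All chips are in the trough, below the bed's top. I set the scraper down on the counter.

>>> jog_arm(increments=[{"travel":[0.5,0.25,0],"turn":[0,0,0],"jaw":-1},{"travel":[1,0.577,0.1],"turn":[0,0,0],"jaw":-1},{"travel":[1,0.577,0.2],"turn":[0,0,0],"jaw":-1}])

```text
time: 23.45
tool_pos: [0.4477, -0.0414, 0.1187]
eef_rot: [0.055, -3.139, -0.001]
wrist_force: [0.9, -0.4, -1.2]
gripper_width: 0.0207
gripper_force: 80.8
```

>>> jog_arm(increments=[{"travel":[0.117,0,0.5],"turn":[0,0,0],"jaw":-1},{"travel":[0.117,0,0.9],"turn":[0,0,0],"jaw":-1},{"travel":[0.117,0,0.98],"turn":[0,0,0],"jaw":-1},{"travel":[0.117,0,0.99],"turn":[0,0,0],"jaw":-1},{"travel":[0.117,0,0.99],"turn":[0,0,0],"jaw":-1}])

```text
time: 24.08
tool_pos: [0.4414, -0.0432, 0.0406]
eef_rot: [-0.053, 3.139, -0.001]
wrist_force: [0.1, -0.0, -0.8]
gripper_width: 0.0204
gripper_force: 80.8
```

Run:
```python
from h import *
to(.435,-.04,.0385)
```

```text
t24.07 tcp [ 0.4414 -0.0432  0.0406] th -178.05 tilt -1.0000 F [ 0.1 -0.  -0.8] w 0.0204 gf 80.8 q6 -1.88
travel [0.079 0.042 0.026] turnz 0.000
```

>>> jog_arm(increments=[{"travel":[0.079,0,0],"turn":[0,0,0],"jaw":-1},{"travel":[0.079,0,0.03],"turn":[0,0,0],"jaw":-1},{"travel":[0.079,0,0.03],"turn":[0,0,0],"jaw":-1},{"travel":[0.079,0,0.03],"turn":[0,0,0],"jaw":0},{"travel":[0.079,0,0.03],"turn":[0,0,0],"jaw":0.5},{"travel":[0.079,0,0.03],"turn":[0,0,0],"jaw":1},{"travel":[0.079,0,0.03],"turn":[0,0,0],"jaw":1},{"travel":[0.079,0,-0.4],"turn":[0,0,0],"jaw":1},{"travel":[0.079,0,-0.9],"turn":[0,0,0],"jaw":1}], newtons=60)

```text
time: 25.2
tool_pos: [0.4333, -0.0428, 0.1121]
eef_rot: [0.053, -3.139, -0.001]
wrist_force: [0.7, 0.0, -0.0]
gripper_width: 0.0854
gripper_force: 0.0
```

>>> jog_arm(increments=[{"travel":[0,0.5,-0.3],"turn":[0,0,0.1],"jaw":1},{"travel":[0.3,1,-0.6],"turn":[0,0,0.3],"jaw":1},{"travel":[0.3,1,-0.6],"turn":[0,0,0.4],"jaw":1}])

```text
time: 25.58
tool_pos: [0.4063, 0.0381, 0.1612]
eef_rot: [0.274, 3.127, 0.001]
wrist_force: [-0.6, -0.9, 0.8]
gripper_width: 0.0851
gripper_force: 0.0
```

>>> jog_arm(increments=[{"travel":[0,0.5,0],"turn":[0,0,0],"jaw":1},{"travel":[0,1,0],"turn":[0,0,0],"jaw":1},{"travel":[0,1,0],"turn":[0,0,0],"jaw":1},{"travel":[0,1,0],"turn":[0,0,0],"jaw":1}])

```text
time: 26.08
tool_pos: [0.4208, 0.1147, 0.1595]
eef_rot: [-0.274, -3.129, 0.001]
wrist_force: [0.2, -0.2, -0.3]
gripper_width: 0.0855
gripper_force: 0.0
```

Run:
```python
from h import *
im,d,p=snap('wrist','w15.png'); print('z8');show(rects(yellow(im),'wrist',p,.008,60))
h=hsv(im); m=(h[...,2]<32).astype(np.uint8); m[330:]=0
print('grip');show(rects(m,'wrist',p,.061,150))
to(.3714,.2267,.1,170)
im,d,p=snap('side','d15.png');show([r for r in rects(yellow(im),'side',p,.008,60) if r[1]>.2])
```

```text
z8
  x0.5549 y0.4013  50.2x39.7 ang20.2 px(529,258)
  x0.4174 y-0.2513  50.7x42.1 ang-3.6 px(7,241)
  x0.4991 y0.3356  26.1x15.3 ang31.2 px(492,227)
  x0.4725 y0.3012  57.9x4.0 ang32.7 px(467,209)
  x0.4660 y0.3150  29.6x15.4 ang32.7 px(478,201)
  x0.3735 y0.2225  49.2x39.9 ang-8.6 px(390,122)
  x0.3742 y0.3300  49.1x39.6 ang-9.8 px(485,112)
grip
  x0.5586 y0.2518  204.1x60.6 ang55.4 px(429,304)
  x0.4329 y-0.0310  64.0x41.2 ang1.7 px(118,247)
  x0.4846 y-0.0472  216.6x108.5 ang-48.7 px(137,279)
t26.12 tcp [0.4208 0.1144 0.1596] th 169.93 tilt -1.0000 F [0.6 0.1 0.3] w 0.0856 gf 0.0 q6 -1.31
travel [0.853 1.275 0.744] turnz -0.002
  x0.4473 y0.4614  50.4x49.0 ang-71.0 px(252,397)
  x0.7564 y0.5092  67.7x29.1 ang-57.0 px(79,395)
  x0.7960 y0.5059  71.1x28.1 ang-64.4 px(62,390)
  x0.5522 y0.4048  49.3x41.5 ang20.0 px(204,360)
  x0.3716 y0.3331  49.0x42.1 ang-9.1 px(301,341)
  x0.4680 y0.3047  66.1x32.8 ang32.2 px(256,323)
  x0.3714 y0.2267  48.4x42.3 ang-9.9 px(306,299)
```

View pics/w15.png

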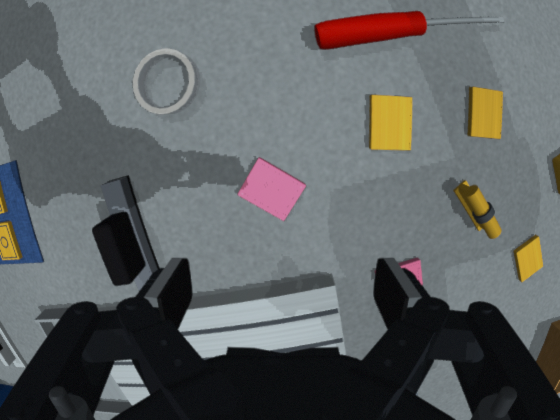

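The wrist picture shows the three blanks at (391,122), (486,112) and (530,258), with the screwdriver, cylinder and pink plates between them. The scraper stands clear at (120,240). I take the nearest blank.

>>> jog_arm(increments=[{"travel":[0.4,0.614,0.2],"turn":[0,0,0],"jaw":1},{"travel":[0.8,0.95,0.5],"turn":[0,0,0],"jaw":1},{"travel":[0.8,0.95,0.6],"turn":[0,0,0],"jaw":1}])

```text
time: 26.55
tool_pos: [0.3691, 0.2013, 0.1106]
eef_rot: [-0.272, -3.127, 0.002]
wrist_force: [1.1, -0.7, -0.3]
gripper_width: 0.0852
gripper_force: 0.0
```

>>> jog_arm(increments=[{"travel":[0.017,0.278,0.1],"turn":[0,0,0],"jaw":1},{"travel":[0.017,0.278,0.15],"turn":[0,0,0],"jaw":1},{"travel":[0.017,0.278,0.15],"turn":[0,0,0],"jaw":1}])

```text
time: 26.92
tool_pos: [0.3741, 0.222, 0.0996]
eef_rot: [-0.276, -3.129, 0.001]
wrist_force: [-0.3, 0.1, -0.0]
gripper_width: 0.086
gripper_force: 0.0
```

Run:
```python
from h import *
im,d,p=snap('wrist'); l=rects(yellow(im),'wrist',p,.008,200);show(l)
r=min(l,key=lambda r:np.hypot(r[0]-.3735,r[1]-.2225)); to(r[0],r[1],.0095,180+r[4])
```

```text
x0.4556 y0.4725  52.8x46.8 ang18.4 px(544,244)
  x0.3730 y0.2231  49.8x39.5 ang-9.2 px(284,208)
  x0.3738 y0.3300  49.7x39.8 ang-10.0 px(421,186)
t26.98 tcp [0.3742 0.2221 0.0998] th 169.89 tilt -1.0000 F [ 0.4 -0.9 -0.5] w 0.0851 gf 0.0 q6 -1.03
travel [0.016 0.011 1.129] turnz -0.031
```

>>> jog_arm(increments=[{"travel":[0.016,0.011,0.5],"turn":[0,0,-0.031],"jaw":1},{"travel":[0.016,0.011,0.9],"turn":[0,0,-0.031],"jaw":1},{"travel":[0.016,0.011,0.9],"turn":[0,0,-0.031],"jaw":1}])

```text
time: 27.35
tool_pos: [0.3717, 0.223, 0.0266]
eef_rot: [-0.251, -3.128, 0.003]
wrist_force: [-0.4, -0.2, 0.6]
gripper_width: 0.0854
gripper_force: 0.0
```

>>> jog_arm(increments=[{"travel":[0,0,0.23],"turn":[0,0,0],"jaw":1},{"travel":[0,0,0.23],"turn":[0,0,0],"jaw":1},{"travel":[0,0,0.23],"turn":[0,0,0],"jaw":0},{"travel":[0,0,0.23],"turn":[0,0,0],"jaw":-1},{"travel":[0,0,0.23],"turn":[0,0,0],"jaw":-1},{"travel":[0,0,0.23],"turn":[0,0,0],"jaw":-1},{"travel":[0,0,0.23],"turn":[0,0,0],"jaw":-1},{"travel":[0,0,0.23],"turn":[0,0,0],"jaw":-1}])

```text
time: 28.35
tool_pos: [0.3732, 0.2243, 0.0104]
eef_rot: [0.249, 3.13, 0.001]
wrist_force: [-2.3, -0.8, 11.0]
gripper_width: 0.0375
gripper_force: 58.8
```

>>> jog_arm(increments=[{"travel":[0,0,-0.5],"turn":[0,0,0],"jaw":-1},{"travel":[0,0,-1],"turn":[0,0,0],"jaw":-1},{"travel":[0,0,-1],"turn":[0,0,0],"jaw":-1}])

```text
time: 28.72
tool_pos: [0.3744, 0.2249, 0.0919]
eef_rot: [0.249, 3.126, 0.004]
wrist_force: [0.6, 0.1, -1.2]
gripper_width: 0.0375
gripper_force: 61.3
```

Run:
```python
from h import *
im,d,p=snap('wrist'); o=bot.observe(); l=rects(yellow(im),'wrist',p,o['tool_pos'][2]-.004,200);show(l)
to(.6483,-.0655,.1,181.9)
```

```text
x0.4011 y0.3867  34.7x29.5 ang18.0 px(544,250)
  x0.3758 y0.2244  51.2x40.3 ang-9.3 px(282,262)
  x0.3484 y0.2959  31.8x25.6 ang-9.7 px(421,189)
t28.77 tcp [0.3733 0.2244 0.0903] th 170.89 tilt -1.0000 F [-0.3 -0.7 -1.6] w 0.0375 gf 61.3 q6 -1.05
travel [-3.968 -3.034 -0.115] turnz -0.367
```

>>> jog_arm(increments=[{"travel":[-0.45,-0.37,-0.15],"turn":[0,0,0],"jaw":-1},{"travel":[-0.95,-0.758,-0.15],"turn":[0,0,0],"jaw":-1},{"travel":[-0.95,-0.758,-0.15],"turn":[0,0,0],"jaw":-1}])

```text
time: 29.15
tool_pos: [0.4397, 0.1501, 0.1002]
eef_rot: [-0.256, -3.131, 0.001]
wrist_force: [-0.5, 0.3, -2.6]
gripper_width: 0.0372
gripper_force: 61.3
```

>>> jog_arm(increments=[{"travel":[-0.45,-0.37,0],"turn":[0,0,0],"jaw":-1},{"travel":[-0.95,-0.758,0],"turn":[0,0,0],"jaw":-1},{"travel":[-0.95,-0.758,0],"turn":[0,0,0],"jaw":-1}])

```text
time: 29.52
tool_pos: [0.5045, 0.0788, 0.1]
eef_rot: [-0.254, -3.13, 0.0]
wrist_force: [-0.3, -0.4, -1.6]
gripper_width: 0.0372
gripper_force: 61.3
```

>>> jog_arm(increments=[{"travel":[-0.45,-0.37,0],"turn":[0,0,0],"jaw":-1},{"travel":[-0.95,-0.758,0],"turn":[0,0,0],"jaw":-1},{"travel":[-0.95,-0.758,0],"turn":[0,0,0],"jaw":-1}])

```text
time: 29.9
tool_pos: [0.5696, 0.0075, 0.1]
eef_rot: [-0.253, -3.13, 0.0]
wrist_force: [0.2, 1.2, -0.6]
gripper_width: 0.0378
gripper_force: 61.3
```

>>> jog_arm(increments=[{"travel":[-0.45,-0.37,0],"turn":[0,0,-0.2],"jaw":-1},{"travel":[-0.95,-0.758,0],"turn":[0,0,-0.367],"jaw":-1},{"travel":[-0.95,-0.758,0],"turn":[0,0,-0.367],"jaw":-1},{"travel":[-0.95,-0.758,0],"turn":[0,0,-0.367],"jaw":-1}])

```text
time: 30.4
tool_pos: [0.6328, -0.0616, 0.1]
eef_rot: [0.052, -3.138, -0.002]
wrist_force: [-0.5, 1.0, -0.1]
gripper_width: 0.0376
gripper_force: 61.3
```

Run:
```python
from h import *
im,d,p=snap('wrist','w16.png'); o=bot.observe(); l=rects(yellow(im),'wrist',p,o['tool_pos'][2]-.003,200);show(l)
to(.646,-.0655,.037,181.9)
# fence top front edge: bed/fence seen from wrist by depth
P=wcloud(d,p)
for y in (-.13,-.02,.03,.08):
    m=(abs(P[...,1]-y)<.006)&(P[...,2]>.034)&(P[...,2]<.044)&(P[...,0]>.65)&(P[...,0]<.7); q=P[m]
    if len(q)>5: print(y,len(q),np.percentile(q[:,0],[3,97]).round(4))
```

```text
x0.6331 y-0.0621  49.0x39.4 ang1.8 px(282,263)
  x0.5796 y-0.1403  9.0x7.5 ang2.3 px(117,153)
  x0.5779 y-0.1279  11.9x5.8 ang1.5 px(141,149)
t30.45 tcp [ 0.6329 -0.0615  0.1004] th -178.06 tilt -1.0000 F [-0.3 -0.  -1.1] w 0.0376 gf 61.3 q6 -1.82
travel [-0.164 -0.056  0.792] turnz 0.001
-0.13 226 [0.679  0.6902]
0.03 148 [0.6739 0.6801]
0.08 245 [0.6726 0.6876]
```

>>> jog_arm(increments=[{"travel":[-0.14,-0.05,0.4],"turn":[0,0,0],"jaw":-1},{"travel":[-0.14,-0.05,0.75],"turn":[0,0,0],"jaw":-1},{"travel":[-0.14,-0.05,0.8],"turn":[0,0,0],"jaw":-1},{"travel":[-0.14,-0.05,0.8],"turn":[0,0,0],"jaw":-1}])

```text
time: 30.95
tool_pos: [0.6455, -0.0662, 0.0379]
eef_rot: [0.053, -3.141, -0.0]
wrist_force: [-0.7, -0.1, -0.6]
gripper_width: 0.0376
gripper_force: 61.3
```

>>> jog_arm(increments=[{"travel":[-0.05,0,0],"turn":[0,0,0],"jaw":-1},{"travel":[-0.08,0,0],"turn":[0,0,0],"jaw":-1},{"travel":[-0.1,0,0],"turn":[0,0,0],"jaw":-1},{"travel":[-0.1,0,0],"turn":[0,0,0],"jaw":-1}])

```text
time: 31.45
tool_pos: [0.6522, -0.0669, 0.0376]
eef_rot: [0.052, -3.137, -0.0]
wrist_force: [-7.3, 0.4, 4.3]
gripper_width: 0.0376
gripper_force: 61.8
```

Run:
```python
from h import *
im,d,p=snap('wrist','w17.png'); l=rects(yellow(im),'wrist',p,.0335,200);show(l)
to(.651,-.0655,.0365,181.9)
```

```text
x0.6532 y-0.0673  50.4x40.3 ang2.0 px(282,263)
  x0.5891 y-0.1717  12.5x10.6 ang2.0 px(74,134)
  x0.5868 y-0.1541  16.8x8.0 ang2.5 px(103,127)
  x0.5685 y-0.1604  14.5x6.7 ang-7.1 px(92,90)
  x0.5652 y-0.1492  12.3x6.1 ang1.4 px(112,81)
t31.50 tcp [ 0.6521 -0.0669  0.0376] th -178.11 tilt -1.0000 F [-7.2 -0.6  2.8] w 0.0373 gf 61.8 q6 -1.82
travel [0.014 0.017 0.014] turnz -0.000
```

Contact with the fence (7 N). I release the blank and go for the second one.

>>> jog_arm(increments=[{"travel":[0.01,0,0.01],"turn":[0,0,0],"jaw":-1},{"travel":[0.01,0,0.01],"turn":[0,0,0],"jaw":0.2},{"travel":[0.01,0,0.01],"turn":[0,0,0],"jaw":0.4},{"travel":[0.01,0,0.01],"turn":[0,0,0],"jaw":0.6},{"travel":[0.01,0,0],"turn":[0,0,0],"jaw":0.6},{"travel":[0.01,0,-0.4],"turn":[0,0,0],"jaw":0.6},{"travel":[0.01,0,-0.9],"turn":[0,0,0],"jaw":0.6},{"travel":[0.01,0,-0.9],"turn":[0,0,0],"jaw":1}])

```text
time: 32.5
tool_pos: [0.6552, -0.0673, 0.1133]
eef_rot: [-0.052, 3.134, -0.003]
wrist_force: [0.3, 0.1, -0.8]
gripper_width: 0.0836
gripper_force: 0.0
```

Run:
```python
from h import *
im,d,p=snap('wrist','w18.png'); l=rects(yellow(im),'wrist',p,.033,200);show(l)
to(.374,.330,.1,170)
im,d,p=snap('side');show([r for r in rects(yellow(im),'side',p,.008,60) if r[1]>.2])
```

```text
x0.6520 y-0.0674  49.7x39.5 ang1.9 px(283,209)
  x0.5895 y-0.1767  13.1x10.9 ang3.4 px(131,121)
  x0.5870 y-0.1581  17.5x8.4 ang-0.5 px(154,116)
t32.55 tcp [ 0.654  -0.0671  0.1111] th -178.11 tilt -1.0000 F [ 0.6 -0.8 -0.7] w 0.0853 gf 0.0 q6 -1.82
travel [3.334 5.076 0.122] turnz 0.396
  x0.4474 y0.4614  50.4x49.1 ang-71.1 px(252,397)
  x0.7727 y0.5024  85.6x58.3 ang-7.1 px(73,391)
  x0.5523 y0.4049  48.9x41.5 ang19.9 px(204,360)
  x0.3719 y0.3332  48.9x41.7 ang-9.3 px(301,341)
  x0.4681 y0.3046  66.2x32.8 ang32.4 px(256,323)
```

>>> jog_arm(increments=[{"travel":[0.3,0.5,0],"turn":[0,0,0],"jaw":1},{"travel":[0.667,1,0],"turn":[0,0,0],"jaw":1}])

```text
time: 32.85
tool_pos: [0.5956, 0.0119, 0.1075]
eef_rot: [0.05, -3.139, -0.001]
wrist_force: [0.3, 0.6, -0.4]
gripper_width: 0.0855
gripper_force: 0.0
```

>>> jog_arm(increments=[{"travel":[0.3,0.5,0],"turn":[0,0,0],"jaw":1},{"travel":[0.667,1,0],"turn":[0,0,0],"jaw":1}])

```text
time: 33.1
tool_pos: [0.5394, 0.0906, 0.108]
eef_rot: [0.051, -3.139, -0.0]
wrist_force: [0.5, -0.3, 0.4]
gripper_width: 0.0854
gripper_force: 0.0
```

>>> jog_arm(increments=[{"travel":[0.3,0.5,0],"turn":[0,0,0],"jaw":1},{"travel":[0.667,1,0],"turn":[0,0,0],"jaw":1}])

```text
time: 33.35
tool_pos: [0.4835, 0.1687, 0.1081]
eef_rot: [0.051, -3.139, 0.0]
wrist_force: [1.4, 0.8, -0.3]
gripper_width: 0.0855
gripper_force: 0.0
```

>>> jog_arm(increments=[{"travel":[0.3,0.5,0],"turn":[0,0,0],"jaw":1},{"travel":[0.667,1,0],"turn":[0,0,0],"jaw":1}])

```text
time: 33.6
tool_pos: [0.4276, 0.2467, 0.1081]
eef_rot: [0.051, -3.139, 0.001]
wrist_force: [-0.1, 0.5, 0.2]
gripper_width: 0.0853
gripper_force: 0.0
```

>>> jog_arm(increments=[{"travel":[0.3,0.5,0],"turn":[0,0,0.2],"jaw":1},{"travel":[0.667,1,0],"turn":[0,0,0.396],"jaw":1},{"travel":[0.667,1,0],"turn":[0,0,0.396],"jaw":1},{"travel":[0.667,1,0],"turn":[0,0,0.396],"jaw":1}])

```text
time: 34.1
tool_pos: [0.373, 0.3236, 0.1085]
eef_rot: [-0.271, -3.129, 0.002]
wrist_force: [-0.7, -0.4, -0.3]
gripper_width: 0.0857
gripper_force: 0.0
```

Run:
```python
from h import *
im,d,p=snap('wrist'); l=rects(yellow(im),'wrist',p,.008,200);show(l)
r=min(l,key=lambda r:np.hypot(r[0]-.374,r[1]-.33)); to(r[0],r[1],.0095,180+r[4])
```

```text
x0.5021 y0.3186  27.2x18.6 ang32.9 px(302,340)
  x0.4705 y0.2984  31.8x18.9 ang31.3 px(273,317)
  x0.4637 y0.3146  59.2x5.8 ang31.9 px(290,307)
  x0.4556 y0.4672  51.6x46.4 ang18.7 px(454,266)
  x0.3735 y0.3302  49.8x39.5 ang-9.6 px(291,206)
t34.15 tcp [0.3734 0.3233 0.1087] th 170.02 tilt -1.0000 F [ 0.4 -0.4  0. ] w 0.0855 gf 0.0 q6 -0.84
travel [0.013 0.087 1.24 ] turnz -0.014
```

>>> jog_arm(increments=[{"travel":[0.013,0.087,0.5],"turn":[0,0,-0.014],"jaw":1},{"travel":[0.013,0.087,0.95],"turn":[0,0,-0.014],"jaw":1},{"travel":[0.013,0.087,0.95],"turn":[0,0,-0.014],"jaw":1}])

```text
time: 34.52
tool_pos: [0.3725, 0.329, 0.0311]
eef_rot: [-0.264, -3.126, 0.006]
wrist_force: [-0.7, 0.0, 0.4]
gripper_width: 0.0856
gripper_force: 0.0
```

>>> jog_arm(increments=[{"travel":[0,0,0.29],"turn":[0,0,0],"jaw":1},{"travel":[0,0,0.29],"turn":[0,0,0],"jaw":1},{"travel":[0,0,0.29],"turn":[0,0,0],"jaw":0},{"travel":[0,0,0.29],"turn":[0,0,0],"jaw":-1},{"travel":[0,0,0.29],"turn":[0,0,0],"jaw":-1},{"travel":[0,0,0.29],"turn":[0,0,0],"jaw":-1},{"travel":[0,0,0.29],"turn":[0,0,0],"jaw":-1},{"travel":[0,0,0.29],"turn":[0,0,0],"jaw":-1}])

```text
time: 35.52
tool_pos: [0.3739, 0.3314, 0.0115]
eef_rot: [0.262, 3.129, 0.002]
wrist_force: [-1.4, -0.9, 8.7]
gripper_width: 0.0371
gripper_force: 59.0
```

>>> jog_arm(increments=[{"travel":[0,0,-0.5],"turn":[0,0,0],"jaw":-1},{"travel":[0,0,-1],"turn":[0,0,0],"jaw":-1},{"travel":[0,0,-1],"turn":[0,0,0],"jaw":-1}])

```text
time: 35.9
tool_pos: [0.3749, 0.3322, 0.0931]
eef_rot: [0.261, 3.125, 0.006]
wrist_force: [-0.0, 0.1, -2.0]
gripper_width: 0.0371
gripper_force: 60.6
```

Run:
```python
from h import *
im,d,p=snap('wrist'); o=bot.observe(); l=rects(yellow(im),'wrist',p,o['tool_pos'][2]-.004,200);show(l)
to(.6490-.012,.0035,.1,181.9)
```

```text
x0.4627 y0.3854  32.3x10.6 ang31.0 px(391,369)
  x0.4011 y0.4223  33.4x29.9 ang18.7 px(452,273)
  x0.3871 y0.3295  74.2x41.8 ang-11.7 px(280,280)
t35.95 tcp [0.3739 0.3315 0.0913] th 170.44 tilt -1.0000 F [ 0.1 -0.3 -2. ] w 0.0370 gf 60.6 q6 -0.83
travel [-3.925 -3.497 -0.107] turnz -0.382
```

>>> jog_arm(increments=[{"travel":[-0.45,-0.43,-0.15],"turn":[0,0,0],"jaw":-1},{"travel":[-0.98,-0.874,-0.15],"turn":[0,0,0],"jaw":-1},{"travel":[-0.98,-0.874,-0.15],"turn":[0,0,0],"jaw":-1}])

```text
time: 36.33
tool_pos: [0.4405, 0.2465, 0.1009]
eef_rot: [-0.269, -3.129, 0.002]
wrist_force: [0.1, 0.6, -1.7]
gripper_width: 0.0371
gripper_force: 60.7
```

>>> jog_arm(increments=[{"travel":[-0.45,-0.43,0],"turn":[0,0,0],"jaw":-1},{"travel":[-0.98,-0.874,0],"turn":[0,0,0],"jaw":-1},{"travel":[-0.98,-0.874,0],"turn":[0,0,0],"jaw":-1}])

```text
time: 36.7
tool_pos: [0.5058, 0.1652, 0.1009]
eef_rot: [-0.268, -3.129, 0.001]
wrist_force: [-1.1, 0.9, -1.5]
gripper_width: 0.0371
gripper_force: 60.7
```

>>> jog_arm(increments=[{"travel":[-0.45,-0.43,0],"turn":[0,0,0],"jaw":-1},{"travel":[-0.98,-0.874,0],"turn":[0,0,0],"jaw":-1},{"travel":[-0.98,-0.874,0],"turn":[0,0,0],"jaw":-1}])

```text
time: 37.08
tool_pos: [0.5712, 0.0838, 0.1009]
eef_rot: [-0.267, -3.13, 0.0]
wrist_force: [-0.2, 0.5, -1.3]
gripper_width: 0.0373
gripper_force: 60.8
```

>>> jog_arm(increments=[{"travel":[-0.45,-0.43,0],"turn":[0,0,-0.2],"jaw":-1},{"travel":[-0.98,-0.874,0],"turn":[0,0,-0.382],"jaw":-1},{"travel":[-0.98,-0.874,0],"turn":[0,0,-0.382],"jaw":-1},{"travel":[-0.98,-0.874,0],"turn":[0,0,-0.382],"jaw":-1}])

```text
time: 37.58
tool_pos: [0.6345, 0.0051, 0.1009]
eef_rot: [0.052, -3.138, -0.002]
wrist_force: [0.1, -0.1, -1.1]
gripper_width: 0.037
gripper_force: 60.8
```

Run:
```python
from h import *
im,d,p=snap('wrist'); o=bot.observe(); l=rects(yellow(im),'wrist',p,o['tool_pos'][2]-.004,200);show(l)
to(.645,.0035,.0375,181.9)
```

```text
x0.6345 y0.0047  49.5x39.7 ang1.7 px(282,261)
  x0.6244 y-0.0452  33.7x27.2 ang1.9 px(179,240)
t37.62 tcp [0.6345 0.0053 0.1013] th -178.05 tilt -1.0000 F [-0.2  0.2 -1.7] w 0.0370 gf 60.8 q6 -1.72
travel [-0.132 -0.028  0.796] turnz 0.002
```

>>> jog_arm(increments=[{"travel":[-0.13,-0.02,0.4],"turn":[0,0,0],"jaw":-1},{"travel":[-0.13,-0.02,0.75],"turn":[0,0,0],"jaw":-1},{"travel":[-0.13,-0.02,0.8],"turn":[0,0,0],"jaw":-1},{"travel":[-0.13,-0.02,0.8],"turn":[0,0,0],"jaw":-1}])

```text
time: 38.12
tool_pos: [0.6462, 0.003, 0.0387]
eef_rot: [0.053, -3.141, -0.0]
wrist_force: [-1.0, -0.4, -1.1]
gripper_width: 0.0371
gripper_force: 60.8
```

>>> jog_arm(increments=[{"travel":[-0.04,0,0],"turn":[0,0,0],"jaw":-1},{"travel":[-0.06,0,0],"turn":[0,0,0],"jaw":-1},{"travel":[-0.085,0,0],"turn":[0,0,0],"jaw":-1},{"travel":[-0.085,0,0],"turn":[0,0,0],"jaw":-1}])

```text
time: 38.62
tool_pos: [0.6501, 0.0024, 0.0385]
eef_rot: [0.052, -3.134, -0.001]
wrist_force: [-14.0, 0.2, 6.9]
gripper_width: 0.0373
gripper_force: 61.8
```

Run:
```python
from h import *
im,d,p=snap('wrist'); l=rects(yellow(im),'wrist',p,.0335,200);show(l)
st()
```

```text
x0.6511 y0.0021  50.6x40.3 ang1.7 px(282,261)
  x0.6519 y-0.0671  49.2x39.8 ang2.3 px(148,255)
  x0.5865 y-0.1453  16.9x7.7 ang2.6 px(19,138)
t38.67 tcp [0.6501 0.0024 0.0385] th -178.10 tilt -1.0000 F [-13.1   0.3   6.4] w 0.0375 gf 61.8 q6 -1.72
```

>>> jog_arm(increments=[{"travel":[0.03,0,0.012],"turn":[0,0,0],"jaw":-1},{"travel":[0.03,0,0.012],"turn":[0,0,0],"jaw":0.2},{"travel":[0.03,0,0.012],"turn":[0,0,0],"jaw":0.4},{"travel":[0.03,0,0.012],"turn":[0,0,0],"jaw":0.6},{"travel":[0.03,0,0],"turn":[0,0,0],"jaw":0.6},{"travel":[0.03,0,-0.4],"turn":[0,0,0],"jaw":0.6},{"travel":[0.03,0,-0.9],"turn":[0,0,0],"jaw":0.6},{"travel":[0.03,0,-0.9],"turn":[0,0,0],"jaw":1}])

```text
time: 39.67
tool_pos: [0.6532, 0.0019, 0.1141]
eef_rot: [-0.052, 3.134, -0.002]
wrist_force: [-0.6, -0.2, -0.6]
gripper_width: 0.0839
gripper_force: 0.0
```

Run:
```python
from h import *
im,d,p=snap('wrist'); l=rects(yellow(im),'wrist',p,.033,200);show(l)
im,d,p=snap('side');show([r for r in rects(yellow(im),'side',p,.008,60) if r[1]>.2])
to(.554,.4015,.1,200)
```

```text
x0.6522 y-0.0669  49.4x39.9 ang1.3 px(188,209)
  x0.6495 y0.0016  49.8x39.3 ang1.8 px(283,208)
  x0.4476 y0.4615  50.4x48.8 ang-71.1 px(252,397)
  x0.7559 y0.5100  65.9x28.0 ang-62.7 px(79,396)
  x0.7944 y0.5060  72.7x29.9 ang-62.5 px(62,390)
  x0.5702 y0.3714  48.8x42.1 ang20.1 px(200,344)
  x0.4680 y0.3047  66.1x32.8 ang32.2 px(256,323)
t39.77 tcp [0.6509 0.0021 0.1103] th -178.11 tilt -1.0000 F [-0.5 -0.  -0.3] w 0.0854 gf 0.0 q6 -1.72
travel [1.046 5.03  0.128] turnz -0.604
```

Blank 3 has been knocked aside: it is now near (0.572, 0.369). I follow its new place.

>>> jog_arm(increments=[{"travel":[0.08,0.45,0],"turn":[0,0,0],"jaw":1},{"travel":[0.165,0.92,0],"turn":[0,0,0],"jaw":1}])

```text
time: 40.02
tool_pos: [0.6343, 0.0755, 0.1084]
eef_rot: [0.049, -3.138, -0.0]
wrist_force: [-0.3, 0.6, -0.3]
gripper_width: 0.0854
gripper_force: 0.0
```

>>> jog_arm(increments=[{"travel":[0.08,0.45,0],"turn":[0,0,0],"jaw":1},{"travel":[0.165,0.92,0],"turn":[0,0,0],"jaw":1}])

```text
time: 40.28
tool_pos: [0.6185, 0.1492, 0.1084]
eef_rot: [0.051, -3.138, 0.001]
wrist_force: [0.7, 0.0, -0.5]
gripper_width: 0.0857
gripper_force: 0.0
```

>>> jog_arm(increments=[{"travel":[0.08,0.45,0],"turn":[0,0,0],"jaw":1},{"travel":[0.165,0.92,0],"turn":[0,0,0],"jaw":1}])

```text
time: 40.52
tool_pos: [0.6029, 0.2223, 0.1084]
eef_rot: [0.051, -3.138, 0.001]
wrist_force: [-0.2, 0.1, 0.4]
gripper_width: 0.0854
gripper_force: 0.0
```

>>> jog_arm(increments=[{"travel":[0.08,0.45,0],"turn":[0,0,0],"jaw":1},{"travel":[0.165,0.92,0],"turn":[0,0,0],"jaw":1}])

```text
time: 40.78
tool_pos: [0.5873, 0.2954, 0.1083]
eef_rot: [0.052, -3.138, 0.002]
wrist_force: [0.6, 0.8, 0.0]
gripper_width: 0.0855
gripper_force: 0.0
```

>>> jog_arm(increments=[{"travel":[0.08,0.45,0],"turn":[0,0,-0.3],"jaw":1},{"travel":[0.165,0.92,0],"turn":[0,0,-0.604],"jaw":1},{"travel":[0.165,0.92,0],"turn":[0,0,-0.604],"jaw":1},{"travel":[0.165,0.92,0],"turn":[0,0,-0.604],"jaw":1}])

```text
time: 41.28
tool_pos: [0.5724, 0.367, 0.1087]
eef_rot: [0.544, -3.092, 0.002]
wrist_force: [-0.0, 0.3, -0.6]
gripper_width: 0.0855
gripper_force: 0.0
```

Run:
```python
from h import *
im,d,p=snap('wrist'); l=rects(yellow(im),'wrist',p,.008,200);show(l)
r=min(l,key=lambda r:np.hypot(r[0]-.572,r[1]-.369)); to(r[0],r[1],.0095,180+r[4])
```

```text
x0.5727 y0.3683  48.5x39.5 ang19.8 px(284,208)
  x0.4469 y0.4675  51.3x47.1 ang18.8 px(455,106)
  x0.4827 y0.3164  31.7x17.6 ang31.9 px(260,72)
  x0.4495 y0.2956  28.6x17.5 ang32.0 px(248,22)
t41.33 tcp [0.5727 0.3666 0.1091] th -160.09 tilt -1.0000 F [-0.6 -0.7 -0.4] w 0.0854 gf 0.0 q6 -1.46
travel [-0.009  0.021  1.245] turnz 0.002
```

>>> jog_arm(increments=[{"travel":[-0.009,0.021,0.5],"turn":[0,0,0],"jaw":1},{"travel":[-0.009,0.021,0.95],"turn":[0,0,0],"jaw":1},{"travel":[-0.009,0.021,0.95],"turn":[0,0,0],"jaw":1}])

```text
time: 41.7
tool_pos: [0.5714, 0.3672, 0.0308]
eef_rot: [0.541, -3.088, 0.004]
wrist_force: [-0.3, -0.3, 1.1]
gripper_width: 0.0851
gripper_force: 0.0
```

>>> jog_arm(increments=[{"travel":[0,0,0.295],"turn":[0,0,0],"jaw":1},{"travel":[0,0,0.295],"turn":[0,0,0],"jaw":1},{"travel":[0,0,0.295],"turn":[0,0,0],"jaw":0},{"travel":[0,0,0.295],"turn":[0,0,0],"jaw":-1},{"travel":[0,0,0.295],"turn":[0,0,0],"jaw":-1},{"travel":[0,0,0.295],"turn":[0,0,0],"jaw":-1},{"travel":[0,0,0.295],"turn":[0,0,0],"jaw":-1},{"travel":[0,0,0.295],"turn":[0,0,0],"jaw":-1}])

```text
time: 42.7
tool_pos: [0.5737, 0.3698, 0.0123]
eef_rot: [-0.545, 3.092, 0.001]
wrist_force: [-1.4, -0.9, 5.3]
gripper_width: 0.0366
gripper_force: 59.4
```

>>> jog_arm(increments=[{"travel":[0,0,-0.5],"turn":[0,0,0],"jaw":-1},{"travel":[0,0,-1],"turn":[0,0,0],"jaw":-1},{"travel":[0,0,-1],"turn":[0,0,0],"jaw":-1}])

```text
time: 43.08
tool_pos: [0.575, 0.3706, 0.095]
eef_rot: [-0.545, 3.086, 0.003]
wrist_force: [-0.3, -0.5, -1.8]
gripper_width: 0.0367
gripper_force: 60.1
```

Run:
```python
from h import *
im,d,p=snap('wrist'); o=bot.observe(); l=rects(yellow(im),'wrist',p,o['tool_pos'][2]-.004,200);show(l)
to(.635,.0735,.1,181.9)
```

```text
x0.5754 y0.3701  50.5x40.6 ang19.9 px(282,259)
  x0.4689 y0.4230  32.6x30.4 ang18.4 px(461,100)
  x0.4916 y0.3267  20.7x11.4 ang31.6 px(254,62)
  x0.4714 y0.3140  14.7x11.4 ang31.6 px(242,13)
t43.12 tcp [0.5736 0.3699 0.0924] th -159.99 tilt -1.0000 F [-0.8 -0.2 -1.5] w 0.0371 gf 60.1 q6 -1.46
travel [ 0.547 -3.744 -0.098] turnz 0.604
```

>>> jog_arm(increments=[{"travel":[0.07,-0.45,-0.15],"turn":[0,0,0],"jaw":-1},{"travel":[0.137,-0.936,-0.15],"turn":[0,0,0],"jaw":-1}])

```text
time: 43.38
tool_pos: [0.5877, 0.295, 0.1016]
eef_rot: [0.548, -3.092, 0.0]
wrist_force: [-0.0, 0.3, -2.0]
gripper_width: 0.0368
gripper_force: 60.3
```

>>> jog_arm(increments=[{"travel":[0.07,-0.45,0],"turn":[0,0,0],"jaw":-1},{"travel":[0.137,-0.936,0],"turn":[0,0,0],"jaw":-1}])

```text
time: 43.62
tool_pos: [0.6026, 0.22, 0.1007]
eef_rot: [0.546, -3.091, 0.0]
wrist_force: [-0.2, 0.2, -1.8]
gripper_width: 0.0366
gripper_force: 60.3
```

>>> jog_arm(increments=[{"travel":[0.07,-0.45,0],"turn":[0,0,0],"jaw":-1},{"travel":[0.137,-0.936,0],"turn":[0,0,0],"jaw":-1}])

```text
time: 43.88
tool_pos: [0.618, 0.146, 0.1007]
eef_rot: [0.546, -3.091, -0.0]
wrist_force: [1.1, 0.1, -0.8]
gripper_width: 0.0367
gripper_force: 60.3
```

>>> jog_arm(increments=[{"travel":[0.07,-0.45,0],"turn":[0,0,0.3],"jaw":-1},{"travel":[0.137,-0.936,0],"turn":[0,0,0.604],"jaw":-1},{"travel":[0.137,-0.936,0],"turn":[0,0,0.604],"jaw":-1},{"travel":[0.137,-0.936,0],"turn":[0,0,0.604],"jaw":-1}])

```text
time: 44.38
tool_pos: [0.6334, 0.0734, 0.1013]
eef_rot: [0.053, -3.139, -0.001]
wrist_force: [0.0, -0.2, -1.3]
gripper_width: 0.0367
gripper_force: 60.3
```

Run:
```python
from h import *
im,d,p=snap('wrist'); o=bot.observe(); l=rects(yellow(im),'wrist',p,o['tool_pos'][2]-.004,200);show(l)
print('bed');show(rects(yellow(im),'wrist',p,.033,200))
to(.643,.0715,.0375,181.9)
```

```text
x0.6323 y0.0731  49.3x39.4 ang1.8 px(282,259)
  x0.6224 y0.0239  33.6x27.4 ang1.9 px(180,238)
  x0.6237 y-0.0233  34.1x27.5 ang1.7 px(98,236)
bed
  x0.6645 y0.0743  72.2x57.7 ang1.8 px(282,259)
  x0.6499 y0.0022  49.3x40.1 ang1.9 px(180,238)
  x0.6518 y-0.0669  50.0x40.3 ang1.7 px(98,236)
t44.42 tcp [0.6335 0.074  0.1016] th -178.01 tilt -1.0000 F [ 0.1  0.4 -1.7] w 0.0370 gf 60.3 q6 -1.61
travel [-0.119 -0.035  0.801] turnz 0.003
```

>>> jog_arm(increments=[{"travel":[-0.119,-0.02,0.4],"turn":[0,0,0],"jaw":-1},{"travel":[-0.119,-0.02,0.75],"turn":[0,0,0],"jaw":-1},{"travel":[-0.119,-0.02,0.8],"turn":[0,0,0],"jaw":-1},{"travel":[-0.119,-0.02,0.8],"turn":[0,0,0],"jaw":-1}])

```text
time: 44.92
tool_pos: [0.6435, 0.0728, 0.0386]
eef_rot: [0.055, -3.141, -0.0]
wrist_force: [0.6, 0.1, -0.9]
gripper_width: 0.0368
gripper_force: 60.4
```

>>> jog_arm(increments=[{"travel":[-0.04,0,0],"turn":[0,0,0],"jaw":-1},{"travel":[-0.06,0,0],"turn":[0,0,0],"jaw":-1},{"travel":[-0.085,0,0],"turn":[0,0,0],"jaw":-1},{"travel":[-0.085,0,0],"turn":[0,0,0],"jaw":-1}])

```text
time: 45.42
tool_pos: [0.6485, 0.0722, 0.0385]
eef_rot: [0.052, -3.136, -0.0]
wrist_force: [-8.4, -0.6, 3.4]
gripper_width: 0.0366
gripper_force: 61.2
```

Run:
```python
from h import *
im,d,p=snap('wrist'); l=rects(yellow(im),'wrist',p,.0335,200);show(l)
st()
```

```text
x0.6483 y0.0719  50.1x39.9 ang1.8 px(282,259)
  x0.6496 y0.0020  48.7x39.9 ang2.3 px(146,254)
  x0.6520 y-0.0665  49.2x40.2 ang1.9 px(47,251)
t45.48 tcp [0.6486 0.0722 0.0385] th -178.10 tilt -1.0000 F [-8.4  0.3  3. ] w 0.0368 gf 61.2 q6 -1.61
```

>>> jog_arm(increments=[{"travel":[0.015,0,0.012],"turn":[0,0,0],"jaw":-1},{"travel":[0.015,0,0.012],"turn":[0,0,0],"jaw":0.2},{"travel":[0.015,0,0.012],"turn":[0,0,0],"jaw":0.4},{"travel":[0.015,0,0.012],"turn":[0,0,0],"jaw":0.6},{"travel":[0.015,0,0],"turn":[0,0,0],"jaw":0.6},{"travel":[0.015,0,-0.4],"turn":[0,0,0],"jaw":0.6},{"travel":[0.015,0,-0.9],"turn":[0,0,0],"jaw":0.6},{"travel":[0.015,0,-0.95],"turn":[0,0,0],"jaw":1}])

```text
time: 46.48
tool_pos: [0.6514, 0.072, 0.1182]
eef_rot: [-0.052, 3.134, -0.0]
wrist_force: [-0.2, 0.4, -0.4]
gripper_width: 0.0839
gripper_force: 0.0
```

>>> jog_arm(increments=[{"travel":[0.16,-0.48,-0.3],"turn":[0,0,0],"jaw":1},{"travel":[0.33,-0.96,-0.9],"turn":[0,0,0],"jaw":1},{"travel":[0.33,-0.96,-0.9],"turn":[0,0,0],"jaw":1}])

```text
time: 46.85
tool_pos: [0.6268, -0.0084, 0.19]
eef_rot: [-0.047, 3.135, -0.003]
wrist_force: [-0.4, -0.0, -0.8]
gripper_width: 0.0858
gripper_force: 0.0
```

>>> jog_arm(increments=[{"travel":[0.16,-0.48,0],"turn":[0,0,0],"jaw":1},{"travel":[0.33,-0.96,0],"turn":[0,0,0],"jaw":1},{"travel":[0.33,-0.96,0],"turn":[0,0,0],"jaw":1}])

```text
time: 47.22
tool_pos: [0.6007, -0.085, 0.185]
eef_rot: [0.047, -3.139, -0.001]
wrist_force: [0.5, 0.5, -0.2]
gripper_width: 0.0853
gripper_force: 0.0
```

>>> jog_arm(increments=[{"travel":[0.16,-0.48,0],"turn":[0,0,0],"jaw":1},{"travel":[0.33,-0.96,0],"turn":[0,0,0],"jaw":1},{"travel":[0.33,-0.96,0],"turn":[0,0,0],"jaw":1}])

```text
time: 47.6
tool_pos: [0.5773, -0.162, 0.1854]
eef_rot: [0.048, -3.14, -0.001]
wrist_force: [-0.6, -0.0, 0.5]
gripper_width: 0.0855
gripper_force: 0.0
```

>>> jog_arm(increments=[{"travel":[0.16,-0.48,0],"turn":[0,0,0],"jaw":1},{"travel":[0.33,-0.96,0],"turn":[0,0,0],"jaw":1},{"travel":[0.33,-0.96,0],"turn":[0,0,0],"jaw":1}])

```text
time: 47.98
tool_pos: [0.5538, -0.2391, 0.1856]
eef_rot: [0.049, -3.14, -0.001]
wrist_force: [-0.6, 0.1, 0.8]
gripper_width: 0.0855
gripper_force: 0.0
```

Run:
```python
from h import *
im,d,p=snap('wrist','w20.png'); print('bed');show(rects(yellow(im),'wrist',p,.033,200))
P=wcloud(d,p)
m=((P[...,2]>.022)&(P[...,2]<.042)&(P[...,0]>.25)&(P[...,0]<.69)&(P[...,1]<-.3)&(P[...,1]>-.5)&(d>0))
print('rib');show(rects(m,'wrist',p,.032,60))
to(.49,-.387,.15,185)
```

```text
bed
  x0.6520 y-0.0677  49.5x39.5 ang2.1 px(438,279)
  x0.6502 y0.0014  50.2x39.9 ang2.0 px(484,278)
  x0.6481 y0.0711  49.9x39.6 ang1.6 px(525,273)
  x0.5718 y-0.1734  36.2x9.5 ang8.0 px(351,212)
  x0.4225 y-0.2470  46.4x36.9 ang-3.3 px(278,46)
rib
  x0.4903 y-0.3879  253.9x19.2 ang4.6 px(130,122)
t48.02 tcp [ 0.5542 -0.2378  0.1857] th -178.16 tilt -1.0000 F [ 0.   0.3 -0.2] w 0.0856 gf 0.0 q6 -2.14
travel [ 0.861 -1.839  0.444] turnz -0.105
```

View pics/w20.png

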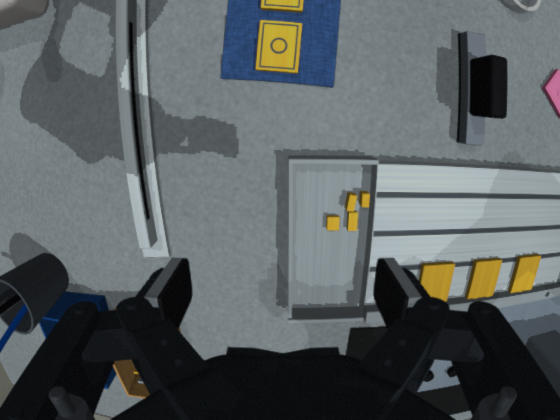

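The straightedge lies on the left of the picture at (140,120), with the dark shadowed rib face on it. The three blanks stand in a row at the fence at (438,280), (484,278) and (525,273). The chips are in the trough near (350,210).

>>> jog_arm(increments=[{"travel":[0.43,-0.45,0],"turn":[0,0,0],"jaw":1},{"travel":[0.86,-0.92,0.2],"turn":[0,0,0],"jaw":1},{"travel":[0.86,-0.92,0.3],"turn":[0,0,0],"jaw":1}], newtons=110)

```text
time: 48.4
tool_pos: [0.4866, -0.3145, 0.1615]
eef_rot: [0.048, -3.14, -0.002]
wrist_force: [-0.1, 0.6, -0.1]
gripper_width: 0.0853
gripper_force: 0.0
```

>>> jog_arm(increments=[{"travel":[0,-0.45,0],"turn":[0,0,-0.092],"jaw":1},{"travel":[0,-0.93,0.2],"turn":[0,0,-0.092],"jaw":1},{"travel":[0,-0.93,0.3],"turn":[0,0,-0.092],"jaw":1},{"travel":[0,-0.93,0.3],"turn":[0,0,-0.092],"jaw":1}])

```text
time: 48.9
tool_pos: [0.4908, -0.3864, 0.1373]
eef_rot: [0.13, -3.138, -0.004]
wrist_force: [-0.6, -0.3, 0.0]
gripper_width: 0.0854
gripper_force: 0.0
```

Run:
```python
from h import *
im,d,p=snap('wrist','w21.png')
P=wcloud(d,p)
for lo,hi,z in ((.022,.042,.032),(.004,.014,.008)):
    m=((P[...,2]>lo)&(P[...,2]<hi)&(P[...,0]>.25)&(P[...,0]<.69)&(P[...,1]<-.33)&(P[...,1]>-.45)&(d>0))
    show(rects(m,'wrist',p,z,150))
q=P[((P[...,2]>.027)&(P[...,2]<.038)&(P[...,0]>.25)&(P[...,0]<.69)&(P[...,1]<-.33)&(P[...,1]>-.45)&(d>0))]
k=np.polyfit(q[:,0],q[:,1],1); print('fit ang',np.degrees(np.arctan(k[0])),'y at .49',np.polyval(k,.49),'x',q[:,0].min(),q[:,0].max(),'z',np.median(q[:,2]))
to(.4903,np.polyval(k,.4903),.020,180+np.degrees(np.arctan(k[0])))
```

```text
x0.4884 y-0.3911  258.9x14.5 ang4.5 px(276,183)
  x0.4889 y-0.3912  300.2x32.6 ang4.6 px(277,174)
fit ang 4.54964686690674 y at .49 -0.39095133948024036 x 0.3587421682933499 0.6183032644760817 z 0.03225183989109019
t48.95 tcp [ 0.491  -0.3866  0.1381] th -175.25 tilt -1.0000 F [-0.  -0.5 -0.3] w 0.0858 gf 0.0 q6 -2.44
travel [ 0.012 -0.056  1.477] turnz 0.007
```

>>> jog_arm(increments=[{"travel":[0.032,-0.056,0.5],"turn":[0,0,0.007],"jaw":1},{"travel":[0.032,-0.056,0.9],"turn":[0,0,0.007],"jaw":1},{"travel":[0.032,-0.056,0.9],"turn":[0,0,0.007],"jaw":1}])

```text
time: 49.32
tool_pos: [0.4875, -0.391, 0.0649]
eef_rot: [0.124, -3.136, -0.006]
wrist_force: [-0.3, 0.6, 0.6]
gripper_width: 0.0852
gripper_force: 0.0
```

>>> jog_arm(increments=[{"travel":[0,0,0.4],"turn":[0,0,0],"jaw":0.2},{"travel":[0,0,0.58],"turn":[0,0,0],"jaw":0},{"travel":[0,0,0.58],"turn":[0,0,0],"jaw":-1},{"travel":[0,0,0.58],"turn":[0,0,0],"jaw":-1},{"travel":[0,0,0.58],"turn":[0,0,0],"jaw":-1},{"travel":[0,0,0.58],"turn":[0,0,0],"jaw":-1},{"travel":[0,0,0.58],"turn":[0,0,0],"jaw":-1},{"travel":[0,0,0.58],"turn":[0,0,0],"jaw":-1}])

```text
time: 50.32
tool_pos: [0.4886, -0.3937, 0.0219]
eef_rot: [-0.122, 3.137, -0.002]
wrist_force: [-0.1, 1.8, 6.7]
gripper_width: 0.0111
gripper_force: 108.8
```

>>> jog_arm(increments=[{"travel":[0,0,-0.2],"turn":[0,0,0],"jaw":-1},{"travel":[0,0,-0.6],"turn":[0,0,0],"jaw":-1},{"travel":[0,0,-1],"turn":[0,0,0],"jaw":-1},{"travel":[0,0,-1],"turn":[0,0,0],"jaw":-1}])

```text
time: 50.82
tool_pos: [0.4891, -0.3948, 0.1033]
eef_rot: [-0.121, 3.135, -0.008]
wrist_force: [-0.5, -0.1, -5.0]
gripper_width: 0.0111
gripper_force: 108.0
```

```bash
cat >> h.py <<'E'
def rib():
    o,M,th=st(); im,d,p=snap('wrist'); P=wcloud(d,p); t=o['tool_pos']; L=(P-t)@M  # tool frame
    m=(d>0)&(abs(L[...,1])<.03)&(abs(L[...,0])<.2)&(L[...,2]>-.03)&(L[...,2]<.004)&(L[...,0]>.03)
    q=L[m]; k=np.polyfit(q[:,0],q[:,1],1); kz=np.polyfit(q[:,0],q[:,2],1)
    print('rib tool frame n%d ang %.2f off %.4f xmax %.4f; top z %.4f tilt %.2f'%(len(q),np.degrees(np.arctan(k[0])),k[1],q[:,0].max(),kz[1],np.degrees(np.arctan(kz[0]))))
    return im
E
python3 - <<'E'
from h import *
rib()
E
```

```text
t50.83 tcp [ 0.4891 -0.3948  0.1033] th -175.56 tilt -1.0000 F [-0.5 -0.1 -5. ] w 0.0111 gf 108.0 q6 -2.45
rib tool frame n7857 ang 0.02 off -0.0005 xmax 0.1165; top z -0.0102 tilt -0.15
```

>>> jog_arm(increments=[{"travel":[0,0.2,-0.2],"turn":[0,0,0],"jaw":-1},{"travel":[-0.15,0.55,-0.5],"turn":[0,0,0],"jaw":-1},{"travel":[-0.3,0.95,-0.5],"turn":[0,0,0],"jaw":-1}])

```text
time: 51.25
tool_pos: [0.5065, -0.3148, 0.1416]
eef_rot: [-0.121, 3.137, -0.002]
wrist_force: [-0.3, -0.4, -4.4]
gripper_width: 0.0114
gripper_force: 108.1
```

>>> jog_arm(increments=[{"travel":[-0.1,0.35,0],"turn":[0,0,0],"jaw":-1},{"travel":[-0.2,0.65,0],"turn":[0,0,0],"jaw":-1},{"travel":[-0.3,0.95,0],"turn":[0,0,0],"jaw":-1}])

```text
time: 51.62
tool_pos: [0.5234, -0.2359, 0.1395]
eef_rot: [0.122, -3.137, -0.002]
wrist_force: [-0.3, -0.0, -5.1]
gripper_width: 0.0115
gripper_force: 108.1
```

>>> jog_arm(increments=[{"travel":[-0.08,0.25,0],"turn":[0,0,0.2],"jaw":-1},{"travel":[-0.15,0.5,0],"turn":[0,0,0.45],"jaw":-1},{"travel":[-0.22,0.75,0],"turn":[0,0,0.72],"jaw":-1},{"travel":[-0.3,0.95,0],"turn":[0,0,1],"jaw":-1}])

```text
time: 52.12
tool_pos: [0.5411, -0.1585, 0.1396]
eef_rot: [-0.701, -3.06, -0.001]
wrist_force: [0.2, -0.6, -4.6]
gripper_width: 0.011
gripper_force: 108.0
```

>>> jog_arm(increments=[{"travel":[0.04,0.25,0],"turn":[0,0,0.25],"jaw":-1},{"travel":[0.08,0.5,0],"turn":[0,0,0.5],"jaw":-1},{"travel":[0.12,0.75,0],"turn":[0,0,0.75],"jaw":-1},{"travel":[0.15,0.9,0],"turn":[0,0,1],"jaw":-1}])

```text
time: 52.62
tool_pos: [0.5614, -0.0883, 0.1395]
eef_rot: [-1.467, -2.775, 0.0]
wrist_force: [-0.6, -0.1, -4.7]
gripper_width: 0.0112
gripper_force: 108.0
```

>>> jog_arm(increments=[{"travel":[0.12,0.2,0],"turn":[0,0,0.25],"jaw":-1},{"travel":[0.24,0.4,0],"turn":[0,0,0.5],"jaw":-1},{"travel":[0.36,0.55,0],"turn":[0,0,0.75],"jaw":-1},{"travel":[0.478,0.63,0],"turn":[0,0,0.95],"jaw":-1},{"travel":[0.478,0.63,0],"turn":[0,0,1],"jaw":-1},{"travel":[0.478,0.63,0],"turn":[0,0,1],"jaw":-1}])

```text
time: 53.38
tool_pos: [0.5817, -0.0303, 0.1399]
eef_rot: [-2.131, -2.307, 0.001]
wrist_force: [-0.3, -0.7, -4.6]
gripper_width: 0.0116
gripper_force: 108.0
```

Run:
```python
from h import *
im=rib(); cv2.imwrite('pics/w22.png',im[:,:,::-1])
to(.590,.0025,.12,91.9)
# bed ends along own y from side and scene depth
for n in ['scene','side']:
    im,d,p=snap(n); P=cloud(d,p); ey=np.array([-.0332,.9994]); ex=np.array([.9994,.0332])
    U=(P[...,:2]-[.604,.003])@ex; V=(P[...,:2]-[.604,.003])@ey
    for a,b in ((-.07,-.02),(.072,.083)):
        for lo,hi in ((.021,.029),(.036,.043)):
            m=(U>a)&(U<b)&(P[...,2]>lo)&(P[...,2]<hi)&(abs(V)<.24)&(d>0)
            if m.sum()>30: print(n,a,lo,'own y range',np.percentile(V[m],[.5,2,98,99.5]).round(4))
    if n=='side': show([r for r in rects(yellow(im),n,p,.033,60) if -.1<r[1]<.15])
```

```text
t53.38 tcp [ 0.5817 -0.0303  0.1399] th 94.54 tilt -1.0000 F [-0.3 -0.7 -4.6] w 0.0116 gf 108.0 q6 -0.26
rib tool frame n7890 ang 0.07 off 0.0008 xmax 0.1169; top z -0.0102 tilt -0.18
t53.42 tcp [ 0.5819 -0.0305  0.14  ] th 94.52 tilt -1.0000 F [ 1.4 -0.4 -4. ] w 0.0114 gf 108.0 q6 -0.26
travel [0.404 0.134 0.25 ] turnz 0.087
scene -0.07 0.021 own y range [-0.2335 -0.1561  0.1443  0.148 ]
scene 0.072 0.036 own y range [-0.1483 -0.1451  0.0997  0.1028]
side -0.07 0.021 own y range [-0.2333 -0.2268  0.1479  0.1499]
side 0.072 0.036 own y range [-0.1514 -0.1452  0.1463  0.1497]
  x0.6448 y0.0761  50.3x42.1 ang0.8 px(203,230)
  x0.6472 y0.0055  49.6x44.0 ang1.9 px(209,212)
  x0.6496 y-0.0619  49.3x43.5 ang3.3 px(215,195)
```

>>> jog_arm(increments=[{"travel":[0.2,0.07,0],"turn":[0,0,0.087],"jaw":-1},{"travel":[0.398,0.134,0.3],"turn":[0,0,0.087],"jaw":-1},{"travel":[0.398,0.134,0.6],"turn":[0,0,0.087],"jaw":-1},{"travel":[0.398,0.134,0.8],"turn":[0,0,0.087],"jaw":-1},{"travel":[0.398,0.134,0.8],"turn":[0,0,0.087],"jaw":-1},{"travel":[0.398,0.134,0.8],"turn":[0,0,0.087],"jaw":-1}])

```text
time: 54.28
tool_pos: [0.5911, 0.0018, 0.0769]
eef_rot: [2.185, 2.255, 0.001]
wrist_force: [-0.2, -0.2, -3.9]
gripper_width: 0.0114
gripper_force: 108.1
```

Run:
```python
from h import *
im=rib(); p=bot.camera_params('wrist'); show(rects(yellow(im),'wrist',p,.033,100))
cv2.imwrite('pics/w23.png',im[:,:,::-1])
to(.590,.0022,.047,91.9)
```

```text
t54.27 tcp [0.5911 0.0018 0.0769] th 91.81 tilt -1.0000 F [-0.2 -0.2 -3.9] w 0.0114 gf 108.1 q6 -0.16
rib tool frame n7890 ang 0.05 off 0.0008 xmax 0.1172; top z -0.0102 tilt -0.15
  x0.6501 y0.0020  49.8x40.3 ang1.9 px(375,235)
  x0.6479 y0.0716  49.7x39.4 ang1.9 px(382,121)
t54.33 tcp [0.5912 0.0019 0.0772] th 91.82 tilt -1.0000 F [ 0.5  0.1 -5.1] w 0.0115 gf 108.1 q6 -0.16
travel [ 0.005 -0.016  0.377] turnz -0.003
```

View pics/w23.png

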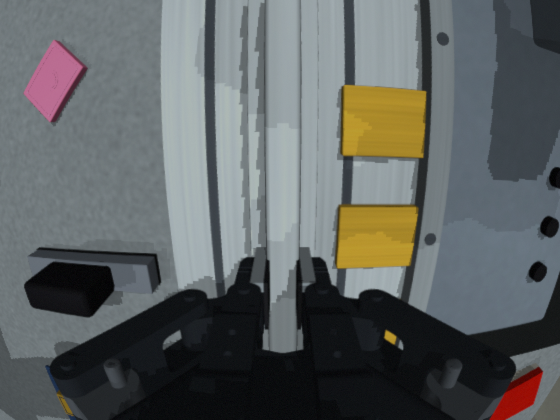

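The straightedge is held parallel to the plates' fronts at (340,120) and (338,237), with a gap between. I lower it and push towards the fence.

>>> jog_arm(increments=[{"travel":[0,0,0.2],"turn":[0,0,0],"jaw":-1},{"travel":[0,0,0.36],"turn":[0,0,0],"jaw":-1},{"travel":[0,0,0.385],"turn":[0,0,0],"jaw":-1},{"travel":[0,0,0.385],"turn":[0,0,0],"jaw":-1},{"travel":[0,0,0.385],"turn":[0,0,0],"jaw":-1}])

```text
time: 54.95
tool_pos: [0.5904, 0.0022, 0.0469]
eef_rot: [2.185, 2.256, 0.0]
wrist_force: [-5.2, 0.1, 14.3]
gripper_width: 0.0114
gripper_force: 110.7
```

>>> jog_arm(increments=[{"travel":[0,0.06,0],"turn":[0,0,0],"jaw":-1},{"travel":[0,0.12,0],"turn":[0,0,0],"jaw":-1},{"travel":[0,0.17,0],"turn":[0,0,0],"jaw":-1},{"travel":[0,0.2,0],"turn":[0,0,0],"jaw":-1},{"travel":[0,0.2,0],"turn":[0,0,0],"jaw":-1}])

```text
time: 55.58
tool_pos: [0.6045, 0.0027, 0.0469]
eef_rot: [-2.183, -2.255, 0.004]
wrist_force: [-13.7, -0.2, 19.5]
gripper_width: 0.0119
gripper_force: 111.4
```

Run:
```python
from h import *
to(.609,.0022,.047,91.9)
```

```text
t55.58 tcp [0.6045 0.0027 0.0469] th 91.86 tilt -1.0000 F [-13.7  -0.2  19.5] w 0.0119 gf 111.4 q6 -0.15
travel [-0.009  0.056 -0.001] turnz -0.001
```

>>> jog_arm(increments=[{"travel":[0,0,-0.015],"turn":[0,0,0],"jaw":-1},{"travel":[0,0.03,-0.015],"turn":[0,0,0],"jaw":-1},{"travel":[0,0.05,-0.015],"turn":[0,0,0],"jaw":-1},{"travel":[0,0.07,-0.015],"turn":[0,0,0],"jaw":-1},{"travel":[0,0.07,-0.015],"turn":[0,0,0],"jaw":-1}])

```text
time: 56.2
tool_pos: [0.6086, 0.0029, 0.047]
eef_rot: [-2.181, -2.253, 0.009]
wrist_force: [-15.6, -1.1, 17.5]
gripper_width: 0.0113
gripper_force: 111.0
```

Run:
```python
from h import *
rib(); to(.609,.0022,.047,91.9); print(bot.observe()['torque'])
```

```text
t56.20 tcp [0.6086 0.0029 0.047 ] th 91.86 tilt -1.0000 F [-15.6  -1.1  17.5] w 0.0113 gf 111.0 q6 -0.15
rib tool frame n7882 ang 0.03 off 0.0007 xmax 0.1168; top z -0.0103 tilt -0.05
t56.25 tcp [0.6086 0.0029 0.047 ] th 91.86 tilt -1.0000 F [-16.6  -0.5  16. ] w 0.0114 gf 111.0 q6 -0.15
travel [-0.009  0.004 -0.001] turnz -0.001
[-0.29225725  2.63950121 -0.05540983]
```

>>> jog_arm(increments=[{"travel":[0,0,-0.03],"turn":[0,0,0],"jaw":-1},{"travel":[0,0,-0.03],"turn":[0,0,0],"jaw":-1},{"travel":[0,0,-0.03],"turn":[0,0,0],"jaw":-1}])

```text
time: 56.62
tool_pos: [0.6087, 0.0029, 0.0471]
eef_rot: [-2.181, -2.253, 0.009]
wrist_force: [-9.3, -1.6, 0.1]
gripper_width: 0.0115
gripper_force: 108.8
```

>>> jog_arm(increments=[{"travel":[0,0.02,0],"turn":[0,0,0],"jaw":-1},{"travel":[0,0.03,0],"turn":[0,0,0],"jaw":-1},{"travel":[0,0.03,0],"turn":[0,0,0],"jaw":-1}])

```text
time: 57.0
tool_pos: [0.6088, 0.0029, 0.0471]
eef_rot: [-2.178, -2.25, 0.015]
wrist_force: [-16.9, -2.9, 6.5]
gripper_width: 0.0113
gripper_force: 109.8
```

Run:
```python
from h import *
rib(); im,d,p=snap('wrist'); show(rects(yellow(im),'wrist',p,.033,100))
```

```text
t57.00 tcp [0.6088 0.0029 0.0471] th 91.86 tilt -0.9999 F [-16.9  -2.9   6.5] w 0.0113 gf 109.8 q6 -0.15
rib tool frame n7884 ang 0.04 off 0.0007 xmax 0.1171; top z -0.0102 tilt -0.04
  x0.3867 y-0.1999  42.0x23.9 ang-2.3 px(50,413)
  x0.6502 y0.0020  49.4x39.6 ang1.5 px(363,254)
  x0.6480 y0.0716  49.3x39.5 ang1.8 px(367,123)
```

The straightedge is firmly against the row: pushing further gave 17 N and no motion. I relax, release and lift.

>>> jog_arm(increments=[{"travel":[0,-0.04,0],"turn":[0,0,0],"jaw":-1},{"travel":[0,-0.045,0],"turn":[0,0,0],"jaw":-1},{"travel":[0,-0.045,0],"turn":[0,0,0],"jaw":-0.6},{"travel":[0,-0.045,0],"turn":[0,0,0],"jaw":-0.4},{"travel":[0,-0.045,0],"turn":[0,0,0],"jaw":-0.2},{"travel":[0,-0.045,0],"turn":[0,0,0],"jaw":-0.2},{"travel":[0,-0.045,-0.2],"turn":[0,0,0],"jaw":-0.2},{"travel":[0,-0.045,-0.6],"turn":[0,0,0],"jaw":-0.2},{"travel":[0,-0.045,-1],"turn":[0,0,0],"jaw":0},{"travel":[0,-0.045,-1],"turn":[0,0,0],"jaw":0}])

```text
time: 58.35
tool_pos: [0.6128, 0.0027, 0.1331]
eef_rot: [2.181, 2.252, 0.007]
wrist_force: [-0.9, -0.5, 0.9]
gripper_width: 0.0426
gripper_force: 0.0
```

>>> jog_arm(increments=[{"travel":[0,-0.3,-0.5],"turn":[0,0,0],"jaw":0},{"travel":[0,-0.6,-1],"turn":[0,0,0],"jaw":0},{"travel":[0,-0.6,-1],"turn":[0,0,0],"jaw":0},{"travel":[0,-0.6,-1],"turn":[0,0,0],"jaw":0}])

```text
time: 58.85
tool_pos: [0.5627, 0.0014, 0.2084]
eef_rot: [-2.186, -2.256, 0.0]
wrist_force: [0.3, -0.7, -0.4]
gripper_width: 0.0427
gripper_force: 0.0
```

Run:
```python
from h import *
st(); im,d,p=snap('wrist','w24.png'); show(rects(yellow(im),'wrist',p,.033,100))
P=wcloud(d,p)
for lo,hi,z in ((.05,.064,.057),(.029,.038,.033)):
    m=((P[...,2]>lo)&(P[...,2]<hi)&(P[...,0]>.57)&(P[...,0]<.635)&(abs(P[...,1])<.17)&(d>0)&~yellow(im))
    show(rects(cv2.morphologyEx(m.astype(np.uint8),cv2.MORPH_OPEN,np.ones((2,2))),'wrist',p,z,100))
for n in ['side','scene']:
    im,d,p=snap(n,n+'24.png'); P=cloud(d,p)
    m=((P[...,2]>.05)&(P[...,2]<.064)&(P[...,0]>.57)&(P[...,0]<.635)&(abs(P[...,1])<.17)&(d>0)); print(n); show(rects(m,n,p,.057,60))
```

```text
t58.85 tcp [0.5627 0.0014 0.2084] th 91.82 tilt -1.0000 F [ 0.3 -0.7 -0.4] w 0.0427 gf 0.0 q6 -0.17
  x0.4303 y-0.2318  38.6x20.1 ang58.0 px(175,356)
  x0.5652 y-0.1545  16.2x16.1 ang-87.9 px(280,318)
  x0.6524 y-0.0666  49.6x40.4 ang0.8 px(366,248)
  x0.6503 y0.0021  49.3x39.9 ang1.9 px(368,188)
  x0.6482 y0.0716  49.0x39.8 ang2.5 px(371,119)
  x0.6092 y0.0019  259.3x15.3 ang-88.1 px(331,181)
  x0.6100 y0.0018  301.2x33.4 ang-88.2 px(329,163)
side
  x0.6064 y0.0067  261.9x15.8 ang-88.1 px(223,209)
scene
  x0.6121 y0.0043  260.1x22.7 ang-88.1 px(256,246)
```

View pics/w24.png

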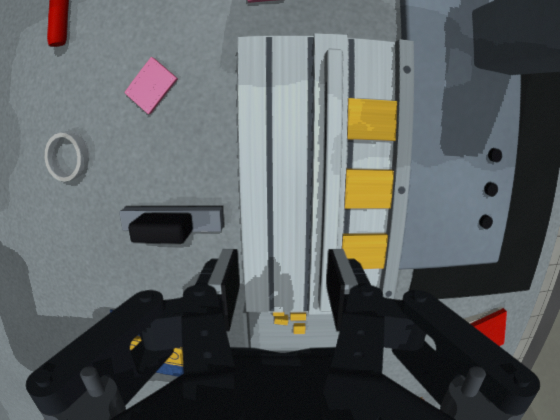

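The picture shows the straightedge along (331,180), flush with the fronts of all three blanks, which sit against the fence. The bed is clear, the chips are in the trough, and the scraper stands clear on the counter.

```bash
python3 -c "
from station import bot
print(bot.sign_off())"
```

```text
the job is handed in; nothing more can be done
None
```

The changeover is done and handed in after about 59 s of robot time: both finished plates are on the pad, all four offcuts are in the trough, the scraper is on the counter, and the three blanks sit square between the fence and the centred straightedge; no verdict came back.

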